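# Pack the sorting trays into the spring-lidded bead case

### The job

Pack up the beading: press the case's button and steady its glazed lid with the hand while the spring brings it up, so that it never flies or bangs, until it stands fully open. Then stack all the lime sorting trays right way up in the case in one square, straight pile, put the white cover on the top tray with its grip bar upwards, and bring the lid down gently until the catch clicks and holds it shut. Leave the canister, caddy, reamer and crimper where they are.

Things in the scene. Friction and masses are not known exactly. Their poses are not given: they have to be found in the camera images.
- case_in (a point): the bead case: dark timber, fixed, 164 x 118 mm, 95 mm high when shut. Point: centre of the tray compartment's floor, 6 mm above the table; z up, x from the button side (front) to the hinge side (back), y along the hinge. Compartment 124 (x) x 108 (y) mm inside, walls 5 mm thick and 44 mm high above the floor; the deep lid forms the rest: 84 mm clear above the floor when shut
- lid_hinge (a point): point on the lid's hinge axis, 67 mm behind the compartment's centre and 44 mm above its floor; frame turns with the lid (shut: equals the case's). In it the lid's outer top face, glazed, is the plane z = 45 mm; the lid reaches x = -164 mm, y = +-59 mm, and is 40 mm deep inside. A notch in the middle of its front edge, 44 mm (y) by 30 mm (x), takes the catch housing and button
- lid_edge_left (a point): point on the lid's outer top face, 15 mm behind its front edge, 40 mm to the +y side of the button's centre and level with it in x; moves with the lid. When shut it is 8 mm lower than the unpressed button: of two level fingertips, one holding the button fully down and one over this point, the second is 2 mm above the shut lid
- lid_edge_right (a point): the like point on the -y side of the button
- lid (a joint): lid angle, rad: 0 shut, 1.70 the open stop, just past upright, leaning back. A spring drives it open all the way and keeps it open; let go at the catch it flies up at over 8 rad/s. About 0.5 to 1.5 N at the front edge holds or moves it; the last few mm before shut need 3 to 4 N there to click past the catch
- button_top (a point): centre of the top of the catch's button: steel bar 16 (x) x 28 (y) mm, pressed straight down; 103 mm above the table, 8 mm above the shut lid, in the notch of its front edge. It sits on an aluminium housing 18 x 40 mm, 92 mm high, which stays up in front of the compartment when the lid is open
- button (a joint): button travel in m: 0 released, 0.006 fully down (5 N); the catch lets go at about 0.003 and springs back with the button. It dips for a moment as the lid clicks shut, so nothing may hold it down then
- tray0_center (a point): one of three or four like sorting trays (None: absent): lime plastic, 100 (x) x 84 x 15 mm, 90 g, floor and walls 3 mm, open top. A solid rib 12 mm thick, wall-high, runs along x through the middle: grip it from above, a finger in the well at each side (these wells 46 mm in x, 33 mm in y). Point: its centre, 7.5 mm above the underside; z up when right way up. Trays stack rim to floor without interlock, 15 mm each
- tray1_center (a point): one of three or four like sorting trays (None: absent): lime plastic, 100 (x) x 84 x 15 mm, 90 g, floor and walls 3 mm, open top. A solid rib 12 mm thick, wall-high, runs along x through the middle: grip it from above, a finger in the well at each side (these wells 46 mm in x, 33 mm in y). Point: its centre, 7.5 mm above the underside; z up when right way up. Trays stack rim to floor without interlock, 15 mm each
- tray2_center (a point): one of three or four like sorting trays (None: absent): lime plastic, 100 (x) x 84 x 15 mm, 90 g, floor and walls 3 mm, open top. A solid rib 12 mm thick, wall-high, runs along x through the middle: grip it from above, a finger in the well at each side (these wells 46 mm in x, 33 mm in y). Point: its centre, 7.5 mm above the underside; z up when right way up. Trays stack rim to floor without interlock, 15 mm each
- tray3_center (a point): one of three or four like sorting trays (None: absent): lime plastic, 100 (x) x 84 x 15 mm, 90 g, floor and walls 3 mm, open top. A solid rib 12 mm thick, wall-high, runs along x through the middle: grip it from above, a finger in the well at each side (these wells 46 mm in x, 33 mm in y). Point: its centre, 7.5 mm above the underside; z up when right way up. Trays stack rim to floor without interlock, 15 mm each
- cover_center (a point): the pile's cover: white plastic plate 100 x 84 mm, 4 mm thick, with a grip bar 12 mm thick (y), 60 mm long (x) and 12 mm high on the middle of its top; 80 g. The point is its middle, 8 mm above the underside of the plate; z is up when the bar is up
- canister_center (a point): lidded white ceramic canister, 90 mm across, 132 mm high, bystander; its middle
- caddy_center (a point): small white storage caddy with sliding door, 90 x 110 x 100 mm, bystander; its middle
- reamer_center (a point): stainless bead reamer, 150 mm long, 16 mm thick, bystander; its middle
- crimper_center (a point): aluminium lever-action bead crimper, 160 mm long, 45 mm wide, 22 mm high, bystander; its middle
Things that resemble listed ones, but are neither listed nor needed, are in the scene too. What is shaped like the part that bears tray2_center but purple or turquoise is not meant.

How it is judged:
On the way, in this order (a step that is already met when the one before it is completed fails the run):
1. the lid stands fully open (value of joint lid above 1.6 rad), for 0.3 s.
2. all trays and, on top, the cover lie in one square pile in the open case (horizontal distance between each of tray0_center, tray1_center, tray2_center, tray3_center, cover_center and case_in below 0.03 m and z of tray0_center in the frame of case_in between 0 and 0.085 m and angle between each of tray0_center, tray1_center, tray2_center, tray3_center, cover_center's own z axis and vertical below 0.08 rad and z of tray1_center in the frame of case_in between 0 and 0.085 m and z of tray2_center in the frame of case_in between 0 and 0.085 m and z of tray3_center in the frame of case_in between 0 and 0.085 m and z of cover_center in the frame of case_in between 0 and 0.085 m and horizontal distance between tray0_center and tray1_center below 0.006 m and angle between the x axis of tray0_center and the x axis of tray1_center, either way round below 0.1 rad and horizontal distance between each of tray0_center, tray1_center and tray2_center below 0.006 m and angle between the x axis of each of tray0_center, tray1_center and the x axis of tray2_center, either way round below 0.1 rad and horizontal distance between each of tray0_center, tray1_center, tray2_center and tray3_center below 0.006 m and angle between the x axis of each of tray0_center, tray1_center, tray2_center and the x axis of tray3_center, either way round below 0.1 rad and horizontal distance between each of tray0_center, tray1_center, tray2_center, tray3_center and cover_center below 0.006 m and angle between the x axis of each of tray0_center, tray1_center, tray2_center, tray3_center and the x axis of cover_center, either way round below 0.1 rad and z of cover_center in the frame of tray0_center above 0.006 m and z of cover_center in the frame of tray1_center above 0.006 m and z of cover_center in the frame of tray2_center above 0.006 m and z of cover_center in the frame of tray3_center above 0.006 m and value of joint lid above 1.4 rad), for 0.3 s.
3. the lid is shut (value of joint lid below 0.03 rad), for 0.3 s.
At the end, for the whole second after the job is handed in: every tray present and the cover lie level (within 0.08 rad) and right way up in the case, any two of them within 6 mm of one another sideways and 0.10 rad in turn, the cover above all trays; the lid is shut (below 0.03 rad) and held by the catch, the button released (below 2 mm) (horizontal distance between each of tray0_center, tray1_center, tray2_center, tray3_center, cover_center and case_in below 0.03 m and z of tray0_center in the frame of case_in between 0 and 0.085 m and angle between each of tray0_center, tray1_center, tray2_center, tray3_center, cover_center's own z axis and vertical below 0.08 rad and z of tray1_center in the frame of case_in between 0 and 0.085 m and z of tray2_center in the frame of case_in between 0 and 0.085 m and z of tray3_center in the frame of case_in between 0 and 0.085 m and z of cover_center in the frame of case_in between 0 and 0.085 m and horizontal distance between tray0_center and tray1_center below 0.006 m and angle between the x axis of tray0_center and the x axis of tray1_center, either way round below 0.1 rad and horizontal distance between each of tray0_center, tray1_center and tray2_center below 0.006 m and angle between the x axis of each of tray0_center, tray1_center and the x axis of tray2_center, either way round below 0.1 rad and horizontal distance between each of tray0_center, tray1_center, tray2_center and tray3_center below 0.006 m and angle between the x axis of each of tray0_center, tray1_center, tray2_center and the x axis of tray3_center, either way round below 0.1 rad and horizontal distance between each of tray0_center, tray1_center, tray2_center, tray3_center and cover_center below 0.006 m and angle between the x axis of each of tray0_center, tray1_center, tray2_center, tray3_center and the x axis of cover_center, either way round below 0.1 rad and z of cover_center in the frame of tray0_center above 0.006 m and z of cover_center in the frame of tray1_center above 0.006 m and z of cover_center in the frame of tray2_center above 0.006 m and z of cover_center in the frame of tray3_center above 0.006 m and value of joint lid below 0.03 rad and value of joint button below 0.002 m); the robot touches nothing.
It fails at once if the lid flies open or is slammed (faster than 4 rad/s) (velocity of joint lid above 4 rad/s or velocity of joint lid below -4 rad/s).
It fails at once if the canister, caddy, reamer or crimper is shifted more than 4 cm (distance of any of canister_center, caddy_center, reamer_center, crimper_center from where it was at the start of the episode above 0.04 m).
Of tray0, tray1, tray2, tray3 only 3 to 4 are there at a start; the rules pass over those that are not, and their reading is None.
At some moment in a run one of tray0, tray1, tray2, tray3, cover may be knocked a few centimetres aside while the robot is not near it.
It also fails if it takes over 210 s, if anything falls off the work surface, if the arm or the gripper's body presses on something with over 40 N, if the wrist force passes 120 N, or if a joint passes its speed limit or range.

### The arm

A 7-joint arm with a two-finger parallel gripper is mounted at the origin on the work surface. World frame = base frame: x ahead of the robot, y to its left, z up, the work surface at z = 0. Lengths are in m, angles in rad, forces in N, time in s.
With the tool pointing down it reaches from about 0.425 to 0.825 m from the base axis. Payload 3.6 kg.
Tool frame: the origin (TCP) lies between the finger pads; the fingertips stand 14 mm ahead of it and the grasp point (between the pads) lies 5 mm behind it; z points along the fingers, y is the direction in which the jaws open and shut (so a half turn about z gives the same grasp; the last joint's range is limited). The gripper opens to 85 mm and grips with 20 to 120 N. Pads are 22 mm wide; open, the fingers measure 114 mm over their backs; the gripper's body (76 mm by 85 mm) begins 54 mm behind the grasp point. The pads swing forward as they close: fully open they stand 13 mm farther back than shut.
Start: joints at [1.198, 0.615, -0.013, 1.423, 0.008, 1.103, -0.04], TCP at [0.22, -0.611, 0.245] pointing down, gripper open.
Joint ranges: [-3.12, 3.12], [-0.3, 2.06], [-1.34, 1.32], [0.26, 2.42], [-1.36, 4.5], [0.01, 1.98], [-2.84, 2.84]. Speed limits (rad/s): [2.79, 2.79, 3.14, 3.14, 3.14, 3.14, 3.14].

### API

Orientations are given as a unit quaternion [w, x, y, z].
In Python, from bench import * gives the robot as it stands.
- The arm moves only by the tool play_rows, never from a script. Its argument "increments" is a list of rows, each a list of 5 numbers: the finger opening in m, from 0 to 0.0854, then the shift along the world's x, y, z in m, then the turn about the world's z in rad. In form: [[claw, dx, dy, dz, yaw], ...]. A call has 1 to 8 rows; each row shifts and turns the commanded pose from where the row before left it; what a row does not reach is not made up. A row lasts 1/8 s, in which the tool goes at most 62.5 mm and 10.7 degrees, less where a joint would pass 70% of its speed; a pose out of reach is approached as far as the arm can. A call is refused whole if a number of a shift passes 0.0625 or a number of a turn 0.188, either way. A call with a gripper value outside its range is refused whole. The fingers move at their own pace and stop on an object; the grip force is fixed at half the most. Time passes only in rows, so rows that do not move let the fingers close. It gives the time, the measured TCP pose, the force and the opening at its end, in the units of the state.
- read_state(): the state, without advancing time (a new reading comes with each control period).
- camera(name): name is "scene" or "top" or "wrist"; returns a dict with "image" (480x640x3 uint8, red, green, blue), "fov_y" (degrees; the focal length in pixels is half the picture's height over the tangent of half this angle, whatever the lens; pixels are square), "cx", "cy" (the principal point, pixels), "eye" and "rotation" of the camera in the world. Camera axes: x right, y up, looking along -z (the intrinsics and any distortion apply to the point x, -y, -z); pixel columns grow to the right and rows downward; lengths in m; the calibration is good to about 2 mm. The wrist camera is an equidistant fisheye: a pixel r from the principal point sees the ray r / f radians off the axis. A picture is of the moment at which its call begins. There is no depth.
- job_done(): hands the job in, once; it reports no verdict.
Trained networks look in the newest picture that a camera, given by its name, has taken for a name from the list of things; names that differ only in an ending like _2 or _b are one class to them, and where a whole thing is asked for, a point or a joint stands for the part that bears it (a point fixed in the world has none). Each returns a list of dicts, best first, with "confidence" (0 to 1); they miss things now and then, are a little off and sometimes report something else, mostly with a low value. They report only what shows in the picture. A call takes as long as a camera call. They do not tell look-alikes from the thing itself.
- search_frame(query, camera): "bbox" ([centre column, centre row, width, height] in pixels, round what is visible of it).
The state is a dict: "time": time; "q": joint angles; "joint_vel": joint speeds; "joint_torque": joint torques, N m; "position": TCP position; "tcp_rot": TCP orientation; "wrist_force": force on the tool from outside, world axes, zero at the start; "moment": the same for the moment, N m; "width": opening from 0.0 (shut) to 1.0 (fully open).
Only numpy, scipy, OpenCV 4.12 (cv2) and the standard library are available. Lean on these libraries where they do the work, as an engineer would, in place of code of your own. Each camera call takes 0.05 s, during which the arm holds its last target.

## Working session

There is one attempt and no reset: what is moved stays moved. The work goes in short steps, Python scripts to look and compute and a tool call to move; the robot and the scene stay as the last step left them, time stands still between calls to the robot, and variables do not carry over. Pictures are saved under pics/ and viewed, and the job is handed in when it is done.

Besides the shell and the picture viewer there is one more tool, called after "Emit:" by a JSON object that holds its "name" and its "arguments", one argument or row to a line. play_rows: Moves the arm, as the interface text tells. Its arguments: {"type":"object","properties":{"increments":{"type":"array","items":{"type":"array","items":{"type":"number"}}}},"required":["increments"]}

```bash
ls; mkdir -p pics
python3 - <<'E'
from bench import *
import cv2,json
s=read_state();print(s)
for n in ["scene","top","wrist"]:
    c=camera(n);cv2.imwrite(f"pics/{n}0.png",c["image"][:,:,::-1]);print(n,{k:v for k,v in c.items() if k!="image"})
E
```

```text
pics
{'time': 0.0, 'q': array([ 1.19849407,  0.61594318, -0.01261525,  1.42494649,  0.00811565,
        1.10339426, -0.04041086]), 'joint_vel': array([-2.02735971e-03,  4.22485129e-05,  1.51433534e-04, -6.75161645e-04,
        7.68125075e-05, -1.95518906e-03, -2.42035527e-04]), 'joint_torque': array([-2.71037597e-04, -4.69222569e+01,  2.58681765e-01, -1.71038085e+01,
        9.85138788e-03,  9.71075700e-03,  1.20594020e-06]), 'position': array([ 0.22006891, -0.61081665,  0.24410679]), 'tcp_rot': array([-1.29576745e-03,  9.85083594e-01,  1.72071407e-01, -2.53815701e-04]), 'wrist_force': array([ 0.3012768 ,  0.19057897, -0.90595123]), 'moment': array([ 0.03428905,  0.03043791, -0.00113092]), 'width': 0.998525980018648}
scene {'fov_y': 46.81809340834761, 'cx': 315.8060188617033, 'cy': 239.49574490498, 'eye': array([1.25563325, 0.31469192, 1.08102879]), 'rotation': array([0.52196082, 0.18510063, 0.2887179 , 0.7809844 ])}
top {'fov_y': 55.343670187316434, 'cx': 322.33992649365445, 'cy': 241.4018359182862, 'eye': array([ 0.35380379, -0.01805219,  1.08660823]), 'rotation': array([ 0.70980808,  0.0664364 , -0.05291892, -0.69925552])}
wrist {'fov_y': 65.70646984690485, 'cx': 319.5503643343342, 'cy': 248.98382457883457, 'eye': array([ 0.29379954, -0.58576625,  0.37324872]), 'rotation': array([ 0.80869483, -0.12621425,  0.09015909, -0.56740989])}
```

View pics/scene0.png

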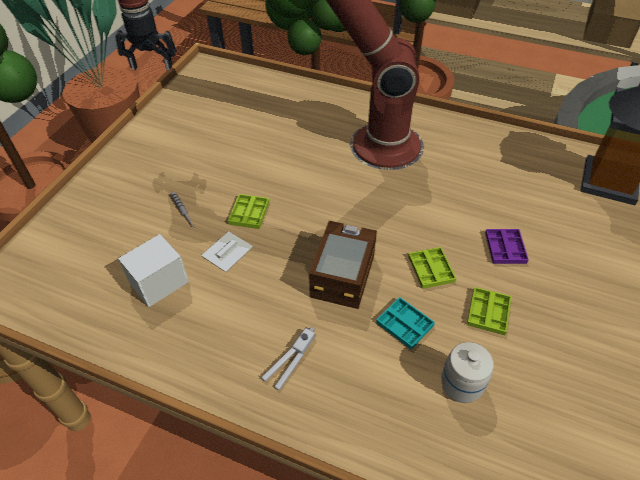

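View pics/top0.png

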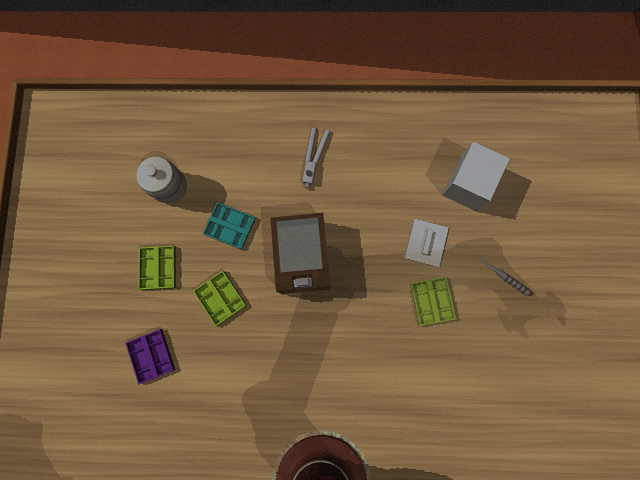

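View pics/wrist0.png

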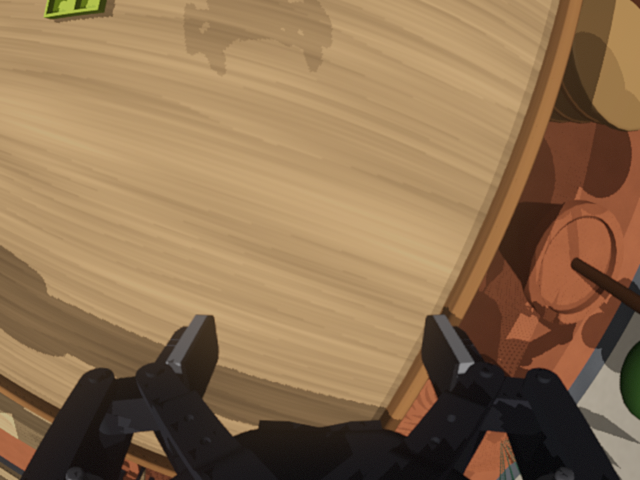

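```bash
cat > h.py <<'E'
from bench import *
import numpy as np,cv2
from scipy.spatial.transform import Rotation as R
def rot(q): return R.from_quat([q[1],q[2],q[3],q[0]]).as_matrix()
def foc(c): return 240/np.tan(np.radians(c["fov_y"])/2)
def proj(c,P,fish=False):
    p=(np.atleast_2d(P)-c["eye"])@rot(c["rotation"]); x,y,z=p[:,0],-p[:,1],-p[:,2]; f=foc(c)
    if fish:
        r=np.hypot(x,y); th=np.arctan2(r,z); s=f*th/np.maximum(r,1e-9); return np.c_[c["cx"]+s*x,c["cy"]+s*y]
    return np.c_[c["cx"]+f*x/z,c["cy"]+f*y/z]
def unproj(c,uv,z,fish=False):
    uv=np.atleast_2d(uv).astype(float); f=foc(c); a=(uv-[c["cx"],c["cy"]])/f
    if fish:
        r=np.hypot(a[:,0],a[:,1]); k=np.where(r>1e-9,np.sin(r)/np.maximum(r,1e-9),1); d=np.c_[a[:,0]*k,-a[:,1]*k,-np.cos(r)]
    else: d=np.c_[a[:,0],-a[:,1],-np.ones(len(a))]
    d=d@rot(c["rotation"]).T; t=(z-c["eye"][2])/d[:,2]; return c["eye"]+d*t[:,None]
def lime(im): 
    h=cv2.cvtColor(im,cv2.COLOR_RGB2HSV); return cv2.inRange(h,(28,120,60),(45,255,255))
def snap(n,save=None):
    c=camera(n)
    if save: cv2.imwrite(f"pics/{save}.png",c["image"][:,:,::-1])
    return c
def crop(c,u,v,w,save,k=None):
    u,v=int(u),int(v);im=c["image"][max(0,v-w):v+w,max(0,u-w):u+w,::-1]; k=k or 560/(2*w)
    cv2.imwrite(f"pics/{save}.png",cv2.resize(im,None,fx=k,fy=k,interpolation=cv2.INTER_CUBIC))
E
python3 - <<'E'
from h import *
t=snap("top");s=snap("scene")
for nm,c in(("top",t),("scene",s)):
    m=lime(c["image"]); n,l,st,ce=cv2.connectedComponentsWithStats(m)
    for i in range(1,n):
        if st[i,4]>150: 
            r=cv2.minAreaRect(np.argwhere(l==i)[:,::-1].astype(np.float32)); print(nm,np.round(ce[i]),st[i,4],np.round(unproj(c,r[0],.015)[0],4),"rect",np.round(r[1]),round(r[2]))
    for q in ["tray0_center","cover_center","lid","button","canister_center","caddy_center","reamer_center","crimper_center"]:
        print(nm,q,[(np.round(d["bbox"]),round(d["confidence"],2)) for d in search_frame(q,nm)][:7])
tiles=[]
for c,u,v in((t,157,268),(t,220,298),(t,433,302),(t,427,242),(t,302,255),(s,248,211),(s,433,268),(s,489,310)):
    tiles.append(cv2.resize(c["image"][v-45:v+45,u-45:u+45,::-1],(200,200),interpolation=cv2.INTER_CUBIC))
cv2.imwrite("pics/tiles.png",np.vstack([np.hstack(tiles[:4]),np.hstack(tiles[4:])]))
E
```

```text
top [156. 267.] 1373 [0.4697 0.3982 0.015 ] rect [44. 35.] 90
top [219. 298.] 1479 [0.3991 0.2439 0.015 ] rect [43. 37.] 56
top [433. 301.] 1626 [ 0.4005 -0.2534  0.015 ] rect [45. 38.] 78
top tray0_center []
top cover_center [(array([301., 252.,  57.,  82.]), 0.74)]
top lid [(array([300., 253.,  58.,  81.]), 0.74)]
top button [(array([303., 284.,   9.,   7.]), 0.45)]
top canister_center [(array([162., 181.,  48.,  45.]), 0.61)]
top caddy_center [(array([478., 178.,  68.,  65.]), 0.6)]
top reamer_center [(array([510., 283.,  39.,  26.]), 0.54)]
top crimper_center [(array([317., 159.,  23.,  65.]), 0.58)]
scene [248. 211.] 1046 [ 0.4086 -0.2482  0.015 ] rect [37. 32.] 9
scene [432. 267.] 1257 [0.4066 0.248  0.015 ] rect [45. 35.] 67
scene [489. 311.] 1578 [0.4783 0.4    0.015 ] rect [42. 40.] 14
scene tray0_center []
scene cover_center [(array([227., 251.,  45.,  39.]), 0.94), (array([342., 259.,  64.,  77.]), 0.5)]
scene lid [(array([344., 263.,  71.,  71.]), 0.89), (array([226., 252.,  50.,  43.]), 0.35), (array([343., 265.,  70.,  90.]), 0.31)]
scene button []
scene canister_center [(array([468., 373.,  52.,  62.]), 0.63), (array([352., 228.,  11.,   8.]), 0.2)]
scene caddy_center [(array([154., 272.,  70.,  69.]), 0.92)]
scene reamer_center [(array([181., 205.,  13.,  22.]), 0.57)]
scene crimper_center [(array([286., 360.,  56.,  62.]), 0.88), (array([467., 373.,  57.,  62.]), 0.46)]
```

View pics/tiles.png

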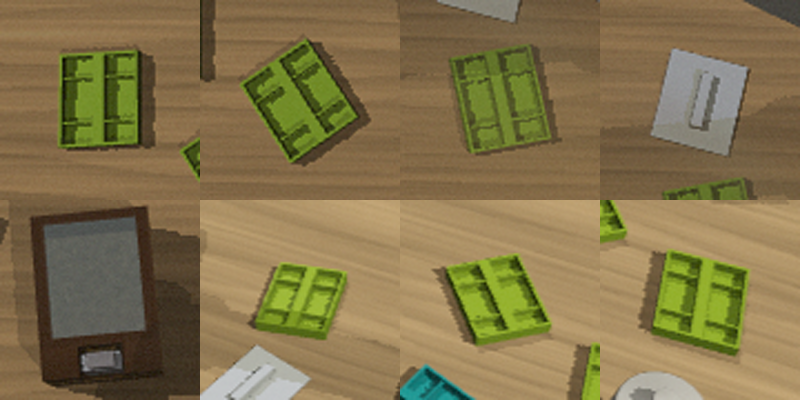

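```bash
cat > fit.py <<'E'
from h import *
from scipy.optimize import least_squares
def corners_box(L,W,z0,z1): return np.array([[sx*L/2,sy*W/2,z] for z in(z0,z1) for sx in(-1,1) for sy in(-1,1)])
def place(P,x,y,t):
    c,s=np.cos(t),np.sin(t); return np.c_[x+c*P[:,0]-s*P[:,1],y+s*P[:,0]+c*P[:,1],P[:,2]]
E
python3 - <<'E'
from fit import *
t=snap("top");s=snap("scene")
crop(t,300,253,55,"case_top");crop(s,343,262,55,"case_scene");crop(t,427,242,35,"cov_top")
print(unproj(t,[[303,283]],.103),unproj(t,[[300,253]],.095),unproj(t,[[427,242]],.004),unproj(s,[[352,229]],.103),unproj(s,[[228,251]],.004))
E
```

```text
[[0.43027581 0.04228086 0.103     ]] [[0.49643808 0.05089889 0.095     ]] [[ 0.54029875 -0.24589078  0.004     ]] [[0.4388326 0.0511666 0.103    ]] [[ 0.54159344 -0.23731483  0.004     ]]
```

View pics/case_top.png

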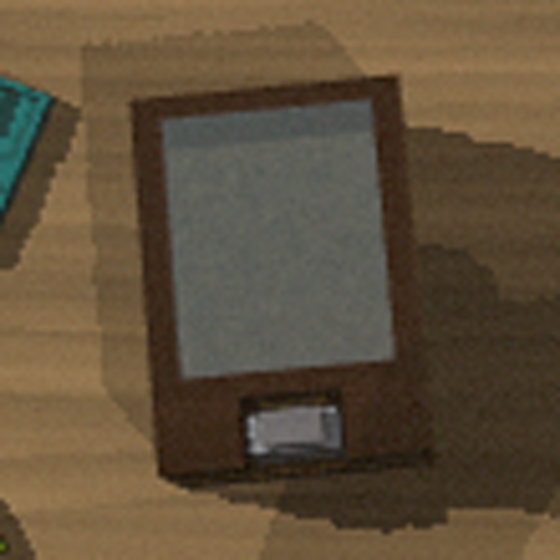

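View pics/case_scene.png

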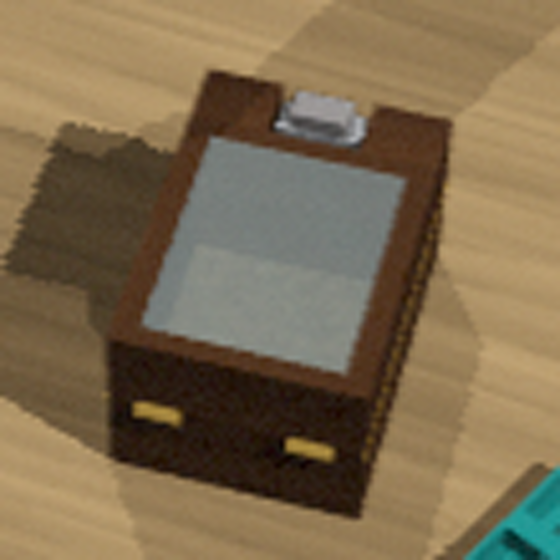

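Emit:
{"name": "play_rows", "arguments": {
  "increments": [
    [0.085,0.016,0.041,0.01,0.17],
    [0.085,0.016,0.041,0.01,0.17],
    [0.085,0.016,0.041,0.01,0.17],
    [0.085,0.016,0.041,0.01,0.17],
    [0.085,0.016,0.041,0.01,0.17],
    [0.085,0.016,0.041,0.01,0.17],
    [0.085,0.016,0.041,0.01,0.17],
    [0.085,0.016,0.041,0.01,0.17]
  ]
}}

```text
time: 2.15
position: [0.3488, -0.2822, 0.3259]
tcp_rot: [0.0, 0.656, 0.755, -0.0]
wrist_force: [1.3, -0.2, -0.1]
width: 0.999
```

Emit:
{"name": "play_rows", "arguments": {
  "increments": [
    [0.085,0.016,0.041,0.01,0.17],
    [0.085,0.016,0.041,0.01,0.17],
    [0.085,0.016,0.041,0.01,0.17],
    [0.085,0.016,0.041,0.01,0.17],
    [0.085,0.016,0.041,0.01,0.17],
    [0.085,0.016,0.041,0,0.17],
    [0.085,0.016,0.041,0,0.17],
    [0.085,0.016,0.041,0,0.17]
  ]
}}

```text
time: 3.15
position: [0.4768, 0.0455, 0.3756]
tcp_rot: [0.0, 0.036, 0.999, -0.0]
wrist_force: [0.4, 0.2, -0.1]
width: 0.994
```

Run:
```python
from h import *
s=read_state();print(s["position"],s["tcp_rot"],s["q"],s["wrist_force"],s["time"])
c=snap("wrist","w1");print(c["eye"],rot(c["rotation"]))
print(search_frame("button_top","wrist"),search_frame("lid","wrist"))
```

```text
[0.47675826 0.04551376 0.37555921] [ 4.02561202e-04  3.55332897e-02  9.99368361e-01 -3.21053264e-04] [ 0.49265102  0.32527077 -0.87262701  1.65886294  0.25946697  1.27826169
  1.0700972 ] [ 0.40086456  0.15863936 -0.14734389] 3.15
[0.39830494 0.0500129  0.50452062] [[ 7.01615689e-02 -9.49582308e-01 -3.05566350e-01]
 [ 9.97535482e-01  6.66158924e-02  2.20291978e-02]
 [-5.62961416e-04 -3.06358879e-01  9.51915921e-01]]
[{'bbox': [316.9, 166.8, 29.9, 20.1], 'confidence': 0.92}] [{'bbox': [324.4, 220.2, 125.5, 155.4], 'confidence': 0.89}, {'bbox': [326.4, 220.3, 123.8, 156.2], 'confidence': 0.58}]
```

View pics/w1.png

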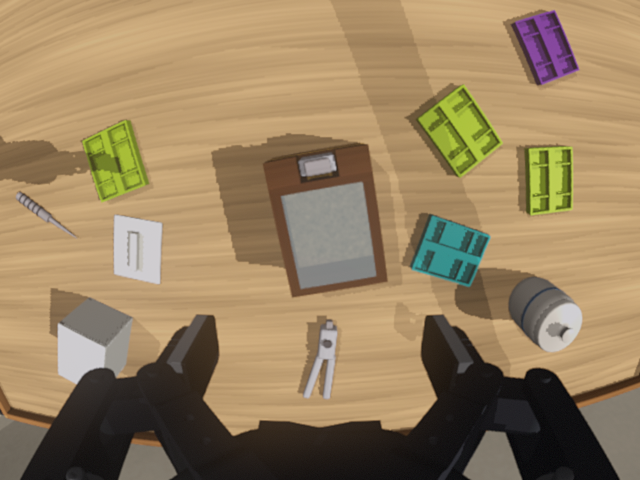

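```bash
cat > m1.py <<'E'
from fit import *
c=snap("wrist")
print("button",unproj(c,[[317,165]],.103,True))
k=unproj(c,[[264,163],[368,145],[386,280],[292,296]],.095,True);print(k, k.mean(0))
print([np.linalg.norm(k[i]-k[(i+1)%4]) for i in range(4)])
for a,b in((1,2),(0,3)): d=k[b]-k[a];print("yaw x",np.degrees(np.arctan2(d[1],d[0])))
d=k[0]-k[1];print("yaw y",np.degrees(np.arctan2(d[1],d[0]))-90)
m=lime(c["image"]);n,l,st,ce=cv2.connectedComponentsWithStats(m)
for i in range(1,n):
    if st[i,4]>300:
        p=np.argwhere(l==i)[:,::-1]; w=unproj(c,p,.015,True)[:,:2]; r=cv2.minAreaRect((w*1000).astype(np.float32)); print(np.round(ce[i]),np.round(r[0]),np.round(r[1]),r[2])
t=snap("top");s=snap("scene")
P=np.r_[k,unproj(c,[[317,165]],.103,True)]
print(proj(t,P).round(1).tolist(),proj(s,P).round(1).tolist())
crop(c,325,220,85,"case_w")
E
python3 m1.py
```

```text
button [[0.43179889 0.04663298 0.103     ]]
[[ 0.4254516  -0.01157781  0.095     ]
 [ 0.41368603  0.10379672  0.095     ]
 [ 0.57393585  0.11969885  0.095     ]
 [ 0.5866031   0.00496738  0.095     ]] [0.49991914 0.05422129 0.095     ]
[np.float64(0.11597289187578166), np.float64(0.16103690291102077), np.float64(0.11542863822203285), np.float64(0.16199861134581947)]
yaw x 5.667100430538103
yaw x 5.861935175175975
yaw y -174.177264198743
[459. 131.] [400. 243.] [102.  87.] 35.590755462646484
[114. 162.] [ 400. -251.] [101.  92.] 11.131690979003906
[548. 180.] [470. 394.] [102.  92.] 3.9132485389709473
[[328.1, 285.9], [274.6, 290.5], [269.9, 218.1], [321.6, 213.1], [301.0, 282.3]] [[329.2, 219.9], [376.6, 230.1], [359.8, 283.6], [309.1, 271.9], [351.2, 226.4]]
```

View pics/case_w.png

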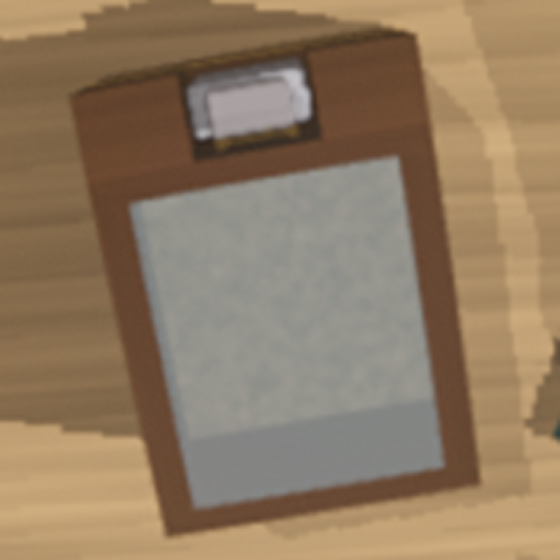

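Emit:
{"name": "play_rows", "arguments": {
  "increments": [
    [0.03,-0.012,0.006,-0.03,0.086],
    [0.03,-0.012,0.006,-0.03,0.086],
    [0.03,-0.012,0.005,-0.03,0],
    [0.03,-0.01,0.005,-0.03,0],
    [0.03,0,0,-0.03,0],
    [0.03,0,0,-0.025,0],
    [0.03,0,0,0,0],
    [0.03,0,0,0,0]
  ]
}}

```text
time: 4.45
position: [0.431, 0.0661, 0.2012]
tcp_rot: [0.001, -0.047, 0.999, -0.0]
wrist_force: [-0.2, 0.2, 0.3]
width: 0.345
```

Run:
```python
from fit import *
s=read_state();print(s["position"],s["tcp_rot"],s["q"],s["wrist_force"],s["time"])
c=snap("wrist","w2")
print(search_frame("button_top","wrist"))
```

```text
[0.43103121 0.06605526 0.2011843 ] [ 8.26123954e-04 -4.72511667e-02  9.98882692e-01 -1.08527665e-04] [ 0.38328454  0.45452462 -0.81927116  2.05257858  0.45563689  0.81919977
  0.96046851] [-0.22061068  0.22193789  0.34573232] 4.45
[{'bbox': [288.4, 258.1, 42.7, 27.5], 'confidence': 0.91}, {'bbox': [593.0, 286.4, 68.6, 89.3], 'confidence': 0.69}]
```

View pics/w2.png

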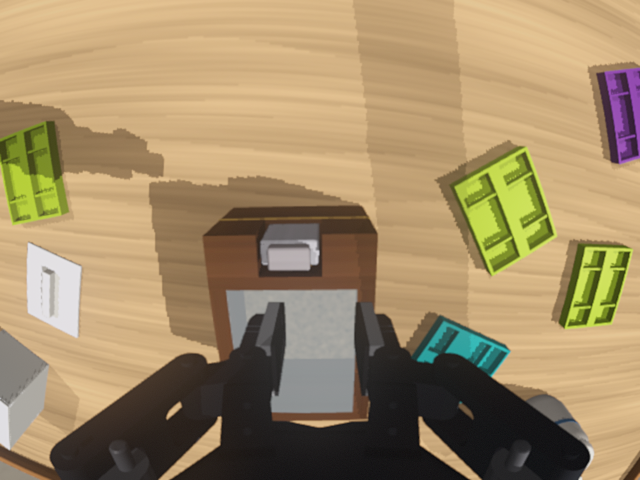

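Run:
```python
from fit import *
c=snap("wrist");s=read_state();p=s["position"]; Rt=rot(s["tcp_rot"])
print("btn",unproj(c,[[289,258]],.103,True))
k=unproj(c,[[204,237],[377,236]],.095,True);print(k,k.mean(0),np.linalg.norm(k[1]-k[0]))
for sy in(-.022,.022,-.015,.015):
  for z in(0,.014,.02): print(sy,z,proj(c,p+Rt@[0,sy,z],True))
crop(c,310,290,110,"w2c")
```

```text
btn [[0.43387042 0.04563879 0.103     ]]
[[ 0.42742484 -0.01404696  0.095     ]
 [ 0.41575937  0.10210664  0.095     ]] [0.4215921  0.04402984 0.095     ] 0.11673792547337974
-0.022 0 [[268.05652913 336.19492397]]
-0.022 0.014 [[271.98327057 319.78609957]]
-0.022 0.02 [[273.50528204 313.47288735]]
0.022 0 [[376.4971586  336.11612498]]
0.022 0.014 [[372.15543319 319.7438391 ]]
0.022 0.02 [[370.47191204 313.44254976]]
-0.015 0 [[285.20188245 336.51105565]]
-0.015 0.014 [[287.8355183  320.00781723]]
-0.015 0.02 [[288.85532359 313.66323709]]
0.015 0 [[359.41694405 336.45624197]]
0.015 0.014 [[356.35482323 319.97838222]]
0.015 0.02 [[355.16880085 313.64206607]]
```

View pics/w2c.png

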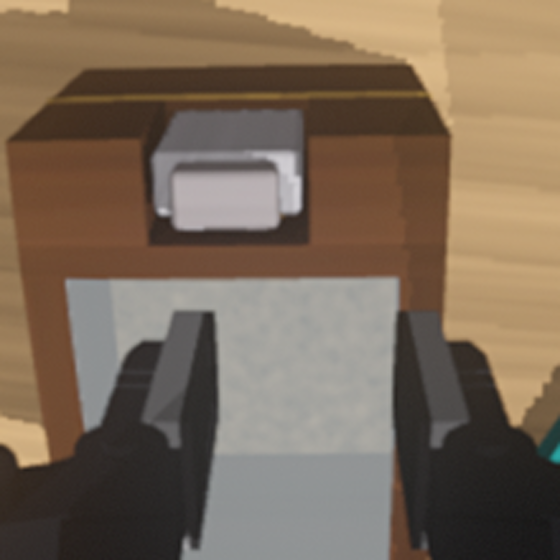

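Emit:
{"name": "play_rows", "arguments": {
  "increments": [
    [0.034,0.0015,0,-0.02,0],
    [0.034,0,0,-0.02,0],
    [0.034,0,0,-0.015,0],
    [0.034,0,0,-0.005,0],
    [0.034,0,0,-0.005,0],
    [0.034,0,0,-0.003,0],
    [0.034,0,0,-0.003,0],
    [0.034,0,0,0,0]
  ]
}}

```text
time: 5.6
position: [0.4318, 0.0665, 0.1293]
tcp_rot: [-0.0, -0.048, 0.999, -0.0]
wrist_force: [-0.4, 0.0, -0.3]
width: 0.396
```

Run:
```python
from fit import *
s=read_state();print(s["position"],s["q"],s["wrist_force"],s["width"])
c=snap("wrist","w3");snap("scene","s3");crop(c,310,300,110,"w3c")
```

```text
[0.43181824 0.06650943 0.12928735] [ 0.2812084   0.56340223 -0.70171071  2.1336941   0.60620773  0.650055
  0.8234669 ] [-0.36006675  0.02223853 -0.29252186] 0.3961654666024841
```

View pics/w3c.png

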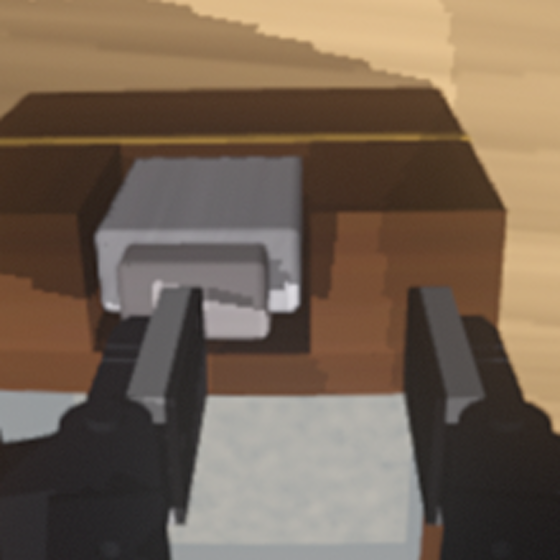

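Run:
```python
from fit import *
c=snap("wrist");s=read_state();p=s["position"]; Rt=rot(s["tcp_rot"])
u0,v0=200,190
for x in(-.011,0,.011):
  for z in(.004,.009,.014,.019): print(x,z,((proj(c,p+Rt@[x,-.017,z],True)-[u0,v0])*560/220).round(),((proj(c,p+Rt@[x,.017,z],True)-[u0,v0])*560/220).round())
for x0,y0 in((.4345,.046),(.4325,.046)):
  P=place(np.array([[-.008,-.014,.103],[-.008,.014,.103],[.008,.014,.103],[.008,-.014,.103]]),x0,y0,np.radians(5.6))
  print(((proj(c,P,True)-[u0,v0])*560/220).round().tolist())
P=place(np.array([[-.015,-.059,.095],[-.015,.059,.095],[.015,-.022,.095],[.015,.022,.095]]),.4345,.046,np.radians(5.6))
print(((proj(c,P,True)-[u0,v0])*560/220).round().tolist())
```

```text
-0.011 0.004 [[209. 417.]] [[412. 417.]]
-0.011 0.009 [[212. 401.]] [[409. 401.]]
-0.011 0.014 [[214. 385.]] [[406. 385.]]
-0.011 0.019 [[216. 371.]] [[403. 371.]]
0 0.004 [[206. 361.]] [[415. 361.]]
0 0.009 [[209. 346.]] [[412. 346.]]
0 0.014 [[211. 332.]] [[409. 332.]]
0 0.019 [[214. 318.]] [[406. 318.]]
0.011 0.004 [[203. 301.]] [[419. 301.]]
0.011 0.009 [[206. 287.]] [[415. 287.]]
0.011 0.014 [[209. 274.]] [[412. 274.]]
0.011 0.019 [[212. 262.]] [[409. 262.]]
[[120.0, 262.0], [273.0, 263.0], [274.0, 340.0], [127.0, 338.0]]
[[120.0, 252.0], [274.0, 253.0], [275.0, 331.0], [127.0, 329.0]]
[[-94.0, 207.0], [513.0, 210.0], [97.0, 348.0], [316.0, 351.0]]
```

Emit:
{"name": "play_rows", "arguments": {
  "increments": [
    [0.034,0,0,-0.005,0],
    [0.034,0,0,-0.005,0],
    [0.034,0,0,-0.004,0],
    [0.034,0,0,-0.001,0],
    [0.034,0,0,0,0]
  ]
}}

```text
time: 6.38
position: [0.4317, 0.0664, 0.1143]
tcp_rot: [-0.0, -0.048, 0.999, -0.0]
wrist_force: [-0.7, -0.3, 2.2]
width: 0.393
```

Emit:
{"name": "play_rows", "arguments": {
  "increments": [
    [0.034,0,0,-0.001,0],
    [0.034,0,0,-0.001,0],
    [0.034,0,0,0,0]
  ]
}}

```text
time: 6.75
position: [0.4317, 0.0664, 0.1124]
tcp_rot: [-0.0, -0.048, 0.999, -0.0]
wrist_force: [-2.3, -0.8, 3.9]
width: 0.395
```

Emit:
{"name": "play_rows", "arguments": {
  "increments": [
    [0.034,0,0,-0.001,0],
    [0.034,0,0,0,0]
  ]
}}

```text
time: 7.0
position: [0.4317, 0.0664, 0.1113]
tcp_rot: [-0.0, -0.048, 0.999, -0.0]
wrist_force: [-1.2, -0.9, 4.5]
width: 0.401
```

Run:
```python
from fit import *
c=snap("wrist","w4");crop(c,310,300,110,"w4c")
```

```text
(no output)
```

View pics/w4c.png

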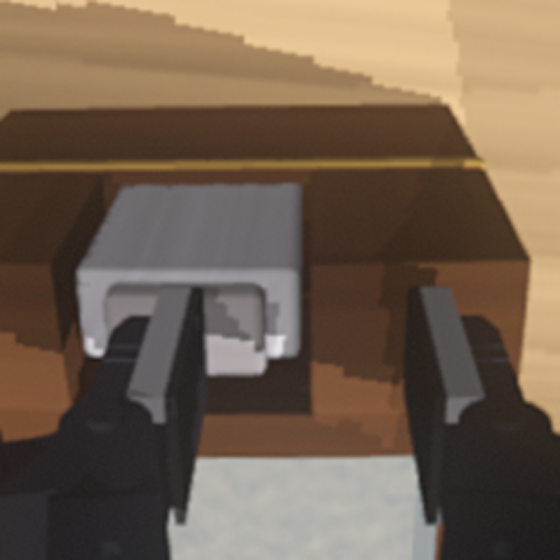

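Emit:
{"name": "play_rows", "arguments": {
  "increments": [
    [0.034,0,0,-0.001,0],
    [0.034,0,0,0,0]
  ]
}}

```text
time: 7.3
position: [0.4317, 0.0664, 0.1103]
tcp_rot: [-0.0, -0.048, 0.999, -0.0]
wrist_force: [-1.9, -0.6, 6.2]
width: 0.397
```

Emit:
{"name": "play_rows", "arguments": {
  "increments": [
    [0.034,0,0,-0.001,0],
    [0.034,0,0,0,0],
    [0.034,0,0,0,0]
  ]
}}

```text
time: 7.68
position: [0.4317, 0.0664, 0.1101]
tcp_rot: [0.0, -0.048, 0.999, -0.001]
wrist_force: [-3.4, -2.0, 12.5]
width: 0.396
```

Run:
```python
from fit import *
c=snap("wrist","w5");crop(c,310,300,110,"w5c")
```

```text
(no output)
```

View pics/w5c.png

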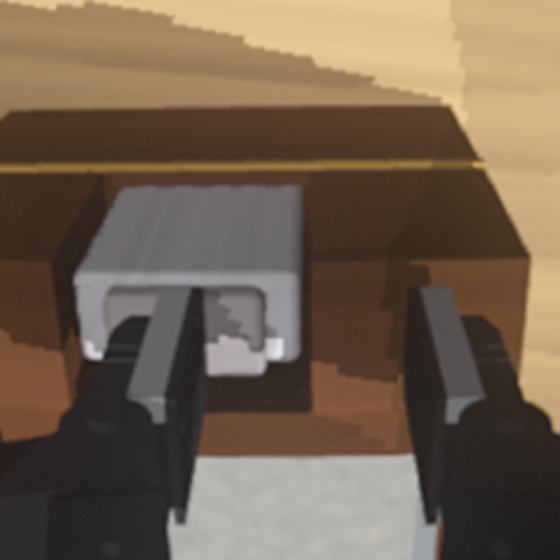

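```bash
cat > arc.py <<'E'
from fit import *
def arc(ths,sf,yaw=np.radians(5.6),lead=0):
    pts=[]
    for th in ths:
        s=sf(th); pts.append([-s*np.cos(th)+.045*np.sin(th)+.011, s*np.sin(th)+.045*np.cos(th)])
    pts=np.array(pts); d=np.diff(pts,axis=0)
    return np.c_[d[:,0]*np.cos(yaw),d[:,0]*np.sin(yaw),d[:,1]],pts
E
python3 - <<'E'
from arc import *
th=np.r_[.013,np.arange(.06,1.75,.07)]
d,p=arc(th,lambda t:np.interp(t,[0,.3],[.160,.147]))
for t,r in zip(th[1:],d.round(4)): print(round(t,2),r.tolist())
E
```

```text
0.06 [0.0044, 0.0004, 0.0073]
0.13 [0.0072, 0.0007, 0.0103]
0.2 [0.0078, 0.0008, 0.0095]
0.27 [0.0084, 0.0008, 0.0088]
0.34 [0.0073, 0.0007, 0.0085]
0.41 [0.0067, 0.0007, 0.0084]
0.48 [0.0072, 0.0007, 0.0079]
0.55 [0.0078, 0.0008, 0.0074]
0.62 [0.0083, 0.0008, 0.0068]
0.69 [0.0087, 0.0009, 0.0062]
0.76 [0.0091, 0.0009, 0.0056]
0.83 [0.0095, 0.0009, 0.005]
0.9 [0.0098, 0.001, 0.0043]
0.97 [0.0101, 0.001, 0.0036]
1.04 [0.0103, 0.001, 0.0029]
1.11 [0.0105, 0.001, 0.0021]
1.18 [0.0106, 0.001, 0.0014]
1.25 [0.0107, 0.001, 0.0006]
1.32 [0.0107, 0.001, -0.0001]
1.39 [0.0107, 0.001, -0.0009]
1.46 [0.0106, 0.001, -0.0016]
1.53 [0.0104, 0.001, -0.0024]
1.6 [0.0103, 0.001, -0.0031]
1.67 [0.01, 0.001, -0.0038]
1.74 [0.0097, 0.001, -0.0045]
```

Emit:
{"name": "play_rows", "arguments": {
  "increments": [
    [0.034,0.001,0,0.004,0],
    [0.034,0.005,0.0005,0.006,0],
    [0.034,0.007,0.0007,0.009,0],
    [0.034,0,0,0,0]
  ]
}}

```text
time: 8.22
position: [0.4467, 0.0682, 0.129]
tcp_rot: [0.002, -0.048, 0.999, 0.001]
wrist_force: [0.6, 0.6, 0.9]
width: 0.394
```

Run:
```python
from fit import *
c=snap("wrist","w6");crop(c,310,300,110,"w6c")
```

View pics/w6c.png

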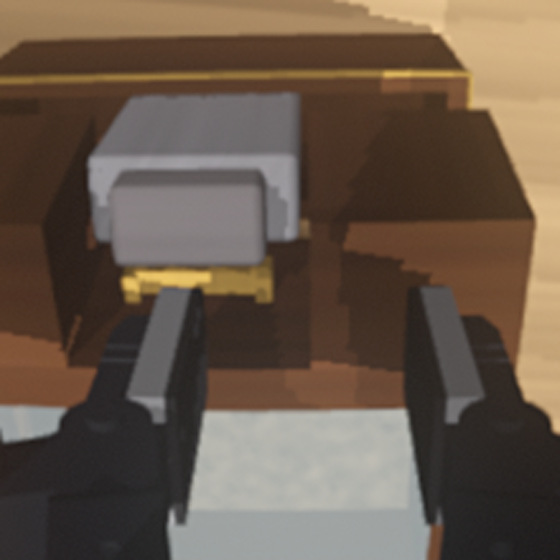

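Emit:
{"name": "play_rows", "arguments": {
  "increments": [
    [0.034,0.007,0.0007,0.0095,0],
    [0.034,0.007,0.0007,0.0088,0],
    [0.034,0.007,0.0007,0.0085,0],
    [0.034,0.0067,0.0007,0.0084,0],
    [0.034,0.0072,0.0007,0.0079,0],
    [0.034,0.0078,0.0008,0.0074,0]
  ]
}}

```text
time: 9.02
position: [0.4883, 0.0722, 0.1794]
tcp_rot: [0.0, -0.048, 0.999, 0.0]
wrist_force: [0.3, -0.0, 0.2]
width: 0.402
```

Run:
```python
from fit import *
c=snap("wrist","w7");c=snap("scene");crop(c,343,240,90,"s7")
```

```text
(no output)
```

View pics/s7.png

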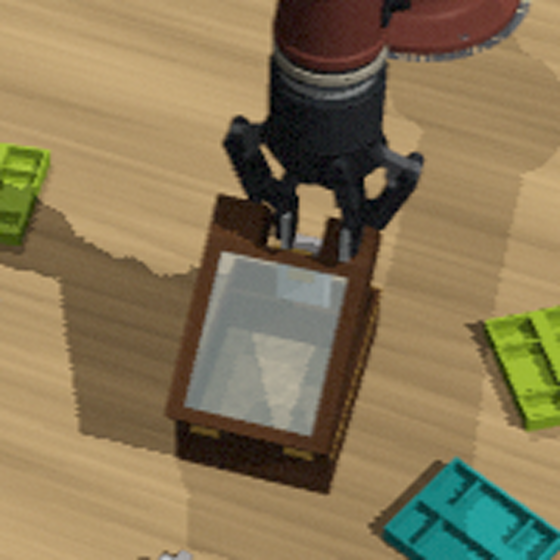

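View pics/w7.png

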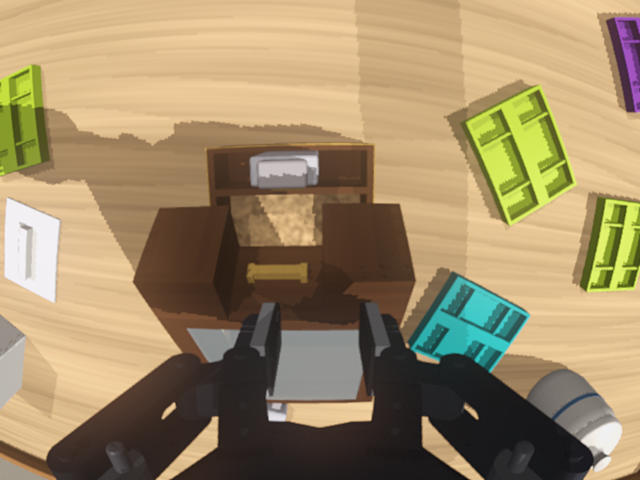

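Emit:
{"name": "play_rows", "arguments": {
  "increments": [
    [0.034,0.0085,0.0008,0.0068,0],
    [0.034,0.009,0.0009,0.0062,0],
    [0.034,0.0093,0.0009,0.0056,0],
    [0.034,0.0095,0.0009,0.005,0],
    [0.034,0.0098,0.001,0.0043,0],
    [0.034,0.0101,0.001,0.0036,0],
    [0.034,0.0103,0.001,0.0029,0],
    [0.034,0,0,0,0]
  ]
}}

```text
time: 10.12
position: [0.555, 0.0788, 0.2133]
tcp_rot: [0.0, -0.048, 0.999, 0.0]
wrist_force: [1.2, 1.3, 1.5]
width: 0.394
```

Run:
```python
from fit import *
c=snap("scene");crop(c,343,240,90,"s8")
```

```text
(no output)
```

View pics/s8.png

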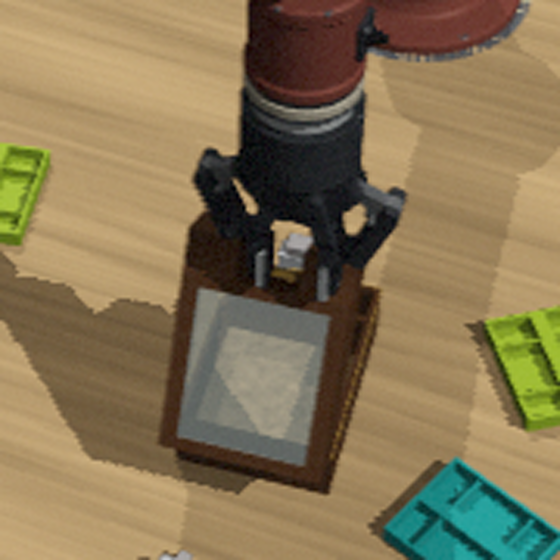

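Emit:
{"name": "play_rows", "arguments": {
  "increments": [
    [0.034,0.0105,0.001,0.0021,0],
    [0.034,0.0106,0.001,0.0014,0],
    [0.034,0.0107,0.001,0.0006,0],
    [0.034,0.0107,0.001,0,0],
    [0.034,0.0107,0.001,0,0],
    [0.034,0.0106,0.001,0,0],
    [0.034,0.0106,0.001,0,0],
    [0.034,0,0,0,0]
  ]
}}

```text
time: 11.18
position: [0.6293, 0.0852, 0.217]
tcp_rot: [0.0, -0.048, 0.999, -0.0]
wrist_force: [2.3, -0.8, 1.4]
width: 0.397
```

Run:
```python
from fit import *
c=snap("scene");crop(c,343,240,90,"s9");snap("wrist","w9")
```

```text
(no output)
```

View pics/s9.png

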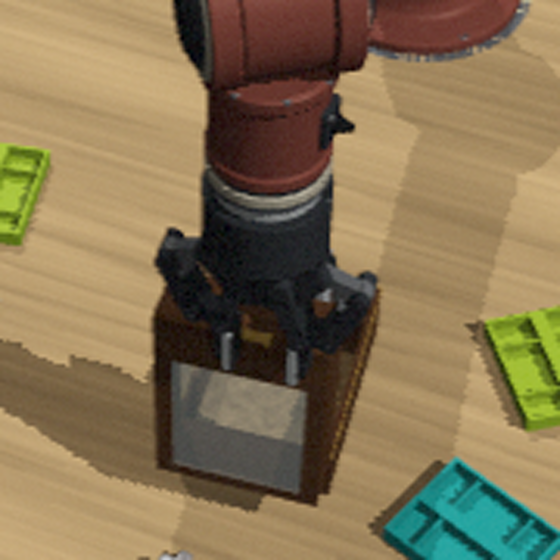

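View pics/w9.png

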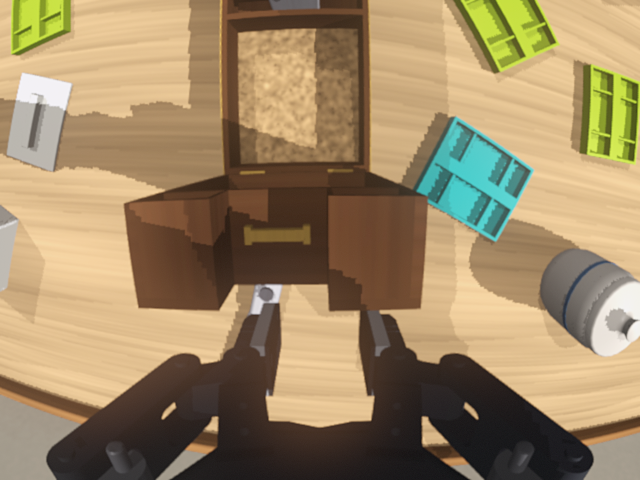

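Emit:
{"name": "play_rows", "arguments": {
  "increments": [
    [0.034,0.009,0.001,0.002,0],
    [0.034,0.009,0.001,0.002,0],
    [0.034,0.009,0.001,0.002,0],
    [0.034,0.008,0.001,0.002,0],
    [0.034,0.008,0.001,0.002,0],
    [0.034,0.008,0.001,0.003,0],
    [0.034,0.008,0.001,0.003,0],
    [0.034,0,0,0,0]
  ]
}}

```text
time: 12.28
position: [0.688, 0.0927, 0.2334]
tcp_rot: [0.0, -0.048, 0.999, 0.0]
wrist_force: [-0.3, 0.8, -0.5]
width: 0.399
```

Run:
```python
from fit import *
c=snap("scene");crop(c,343,240,90,"s10");snap("wrist","w10")
```

```text
(no output)
```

View pics/s10.png

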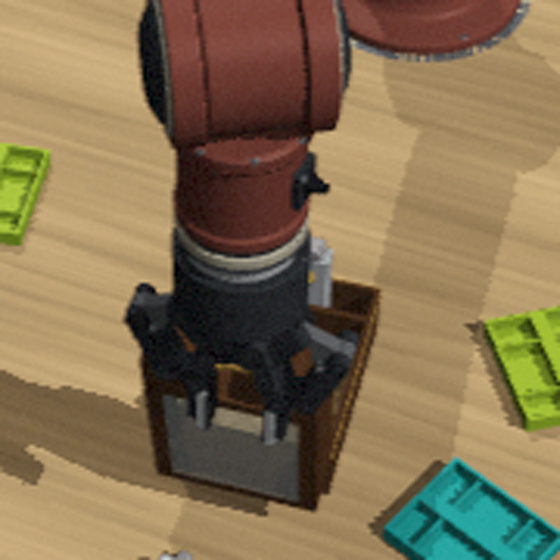

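View pics/w10.png

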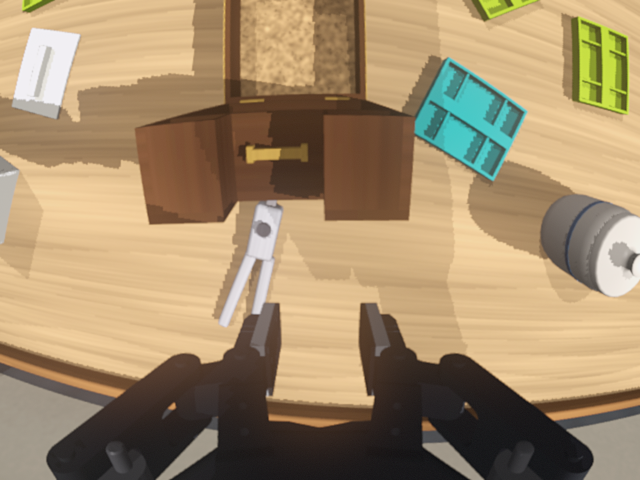

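Emit:
{"name": "play_rows", "arguments": {
  "increments": [
    [0.085,0,0,0.04,0],
    [0.085,0,0,0.04,0],
    [0.085,-0.02,0,0.04,0],
    [0.085,-0.04,-0.01,0.03,0],
    [0.085,-0.04,-0.01,0.01,0],
    [0.085,-0.04,-0.01,0,0],
    [0.085,-0.04,-0.01,0,0],
    [0.085,0,0,0,0]
  ]
}}

```text
time: 13.38
position: [0.5047, 0.052, 0.3939]
tcp_rot: [-0.0, -0.048, 0.999, -0.002]
wrist_force: [1.4, 0.9, 0.3]
width: 0.999
```

Run:
```python
from fit import *
c=snap("wrist","w11");print(c["eye"],read_state()["position"])
```

```text
[0.42652656 0.04374822 0.52292124] [0.50646924 0.052101   0.39385533]
```

View pics/w11.png

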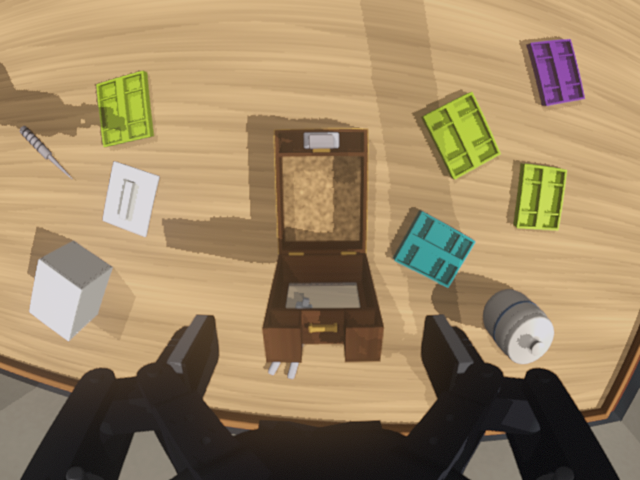

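```bash
cat > tray.py <<'E'
from fit import *
from scipy.optimize import minimize
BOX=corners_box(.100,.084,0,.015); COV=corners_box(.100,.084,0,.004)
def sil(c,P,fish,ss=4,off=None):
    uv=proj(c,P,fish); h=cv2.convexHull(((uv-off)*ss).astype(np.float32)); return h
def fitbox(c,mask,x,y,t,P=BOX,fish=True,dz=0,win=70):
    P=P+[0,0,dz]
    u,v=proj(c,[[x,y,.01+dz]],fish)[0].astype(int); u0,v0=max(0,u-win),max(0,v-win); ss=4
    m=cv2.resize(mask[v0:v+win,u0:u+win],None,fx=ss,fy=ss,interpolation=cv2.INTER_LINEAR); 
    # fill holes
    m=cv2.morphologyEx((m>127).astype(np.uint8),cv2.MORPH_CLOSE,np.ones((25,25),np.uint8))
    n,l,st,ce=cv2.connectedComponentsWithStats(m); i=1+np.argmax(st[1:,4]); m=(l==i).astype(np.uint8)
    hc=cv2.convexHull(np.argwhere(m)[:,::-1].astype(np.int32)); mm=np.zeros_like(m); cv2.fillConvexPoly(mm,hc,1)
    def cost(p):
        uv=(proj(c,place(P,p[0]/1000,p[1]/1000,p[2]/50),fish)-[u0,v0]+.5)*ss-.5
        r=np.zeros_like(mm); cv2.fillConvexPoly(r,np.round(cv2.convexHull(uv.astype(np.float32))*16).astype(np.int32),1,shift=4)
        return float((r!=mm).sum())/mm.sum()
    best=min((minimize(cost,[x*1000,y*1000,tt*50],method="Nelder-Mead",options=dict(initial_simplex=np.array([x*1000,y*1000,tt*50])+np.array([[0,0,0],[6,0,0],[0,6,0],[0,0,6]]))) for tt in(t,t-.4,t+.4,t+.8,t-.8,t+1.5)),key=lambda r:r.fun)
    p=best.x; return p[0]/1000,p[1]/1000,((np.degrees(p[2]/50)+90)%180)-90,best.fun
def white(im):
    h=cv2.cvtColor(im,cv2.COLOR_RGB2HSV); return cv2.inRange(h,(0,0,120),(180,60,255))
E
python3 - <<'E'
from tray import *
c=snap("wrist")
for x,y,t in((.4,.243,.6),(.47,.394,0),(.4,-.251,.2)): 
    r=fitbox(c,lime(c["image"]),x,y,t);print(np.round(r,4))
print(np.round(fitbox(c,white(c["image"]),.54,-.245,.1,COV),4))
crop(c,322,195,75,"case_w2")
E
```

```text
[3.99300e-01 2.45000e-01 3.57112e+01 1.76000e-02]
[0.4707 0.3988 4.3961 0.021 ]
[ 0.4009 -0.2547 10.8944  0.0278]
[  0.5404  -0.2445 -14.5348   0.043 ]
```

View pics/case_w2.png

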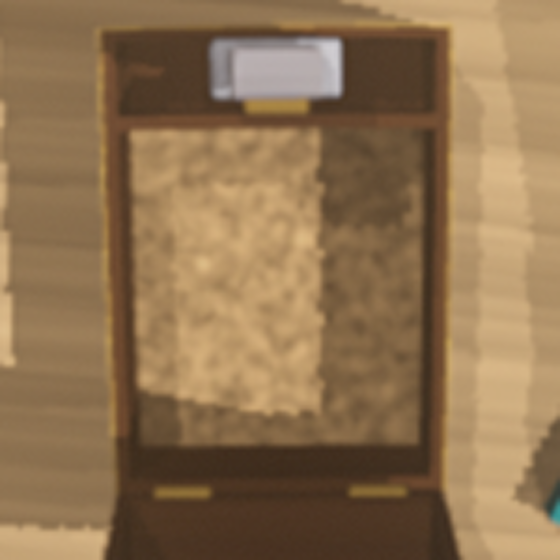

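Run:
```python
from tray import *
c=snap("wrist")
q=lambda L:np.array(L)/3.7333+[247,120]-.4
k=unproj(c,q([[97,30],[450,28],[443,488],[116,490]]),.05,True);print(k.round(4),k.mean(0))
d=(k[2]+k[3]-k[0]-k[1])/2;print(np.linalg.norm(d),np.degrees(np.arctan2(d[1],d[0])),np.linalg.norm(k[0]-k[1]),np.linalg.norm(k[2]-k[3]))
f=unproj(c,q([[128,127],[428,127],[422,447],[135,447]]),.006,True)
print(f.round(4),f.mean(0),np.linalg.norm(f[0]-f[1]),np.linalg.norm(f[1]-f[2]))
b=unproj(c,q([[285,73]]),.103,True);print(b)
# predicted
P=place(np.array([[-.062,-.054,.006],[-.062,.054,.006],[.062,.054,.006],[.062,-.054,.006],[-.097,-.059,.05],[-.097,.059,.05],[.067,.059,.05],[.067,-.059,.05]]),.516,.0540,np.radians(5.6))
print(((proj(c,P,True)-[247,120]+.4)*3.7333).round().tolist())
```

```text
[[ 0.4271 -0.0161  0.05  ]
 [ 0.4149  0.102   0.05  ]
 [ 0.5767  0.1194  0.05  ]
 [ 0.5888  0.0023  0.05  ]] [0.50187408 0.05187778 0.05      ]
0.1627209288675981 6.309415992506776 0.1187368876997189 0.1177423362620752
[[ 0.4622 -0.0072  0.006 ]
 [ 0.4514  0.1034  0.006 ]
 [ 0.5745  0.116   0.006 ]
 [ 0.5854  0.0047  0.006 ]] [0.51838526 0.05422359 0.006     ] 0.11106567036660514 0.12376527128466504
[[0.43555678 0.04779208 0.103     ]]
[[132.0, 120.0], [424.0, 120.0], [417.0, 441.0], [139.0, 442.0], [103.0, 25.0], [454.0, 25.0], [443.0, 489.0], [115.0, 489.0]]
```

Emit:
{"name": "play_rows", "arguments": {
  "increments": [
    [0.036,-0.018,0.032,-0.02,0.088],
    [0.036,-0.018,0.032,-0.02,0.088],
    [0.036,-0.018,0.032,-0.025,0.088],
    [0.036,-0.018,0.032,-0.025,0.088],
    [0.036,-0.018,0.032,-0.025,0.088],
    [0.036,-0.017,0.033,-0.025,0.088],
    [0.036,0,0,0,0],
    [0.036,0,0,0,0]
  ]
}}

```text
time: 14.52
position: [0.4014, 0.2458, 0.2532]
tcp_rot: [0.0, -0.307, 0.952, 0.0]
wrist_force: [0.0, -0.3, -0.1]
width: 0.423
```

```bash
cat > look.py <<'E'
import sys
from tray import *
x,y,t=map(float,sys.argv[1:4]); nm=sys.argv[4]; kind=sys.argv[5] if len(sys.argv)>5 else "tray"
s=read_state();c=snap("wrist",nm)
print("pos",s["position"].round(4),"q7",s["q"].round(2),"w",round(s["width"],3))
q=s["tcp_rot"];X=rot(q)[:,0];yaw=np.degrees(np.arctan2(X[1],X[0]))%360;print("toolyaw",round(yaw,2))
r=fitbox(c,lime(c["image"]) if kind=="tray" else white(c["image"]),x,y,np.radians(t),BOX if kind=="tray" else COV,win=110)
print("fit",np.round(r,4))
ty=(r[2]+180-yaw+90)%180-90
d=np.array(r[:2])-s["position"][:2];print("need dxy",d.round(4),"dyaw rad",round(np.radians(ty),4))
uv=proj(c,place(BOX if kind=="tray" else COV,r[0],r[1],np.radians(r[2])),True).astype(int)
im=c["image"][:,:,::-1].copy(); cv2.polylines(im,[cv2.convexHull(uv)],True,(0,0,255),1); cv2.imwrite(f"pics/{nm}.png",im)
E
python3 look.py .3993 .245 35.7 w12
```

```text
pos [0.4014 0.2458 0.2532] q7 [ 0.07  0.47 -0.96  1.89  0.46  1.01  1.1 ] w 0.423
toolyaw 215.72
fit [4.00700e-01 2.43600e-01 3.56714e+01 2.64000e-02]
need dxy [-0.0007 -0.0022] dyaw rad -0.0008
```

View pics/w12.png

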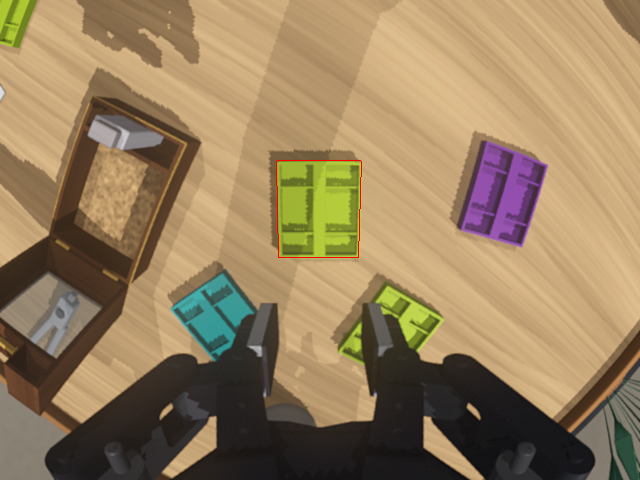

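Emit:
{"name": "play_rows", "arguments": {
  "increments": [
    [0.036,-0.0007,-0.0022,-0.045,0],
    [0.036,0,0,-0.045,0],
    [0.036,0,0,-0.045,0],
    [0.036,0,0,-0.045,0],
    [0.036,0,0,-0.03,0],
    [0.036,0,0,-0.015,0],
    [0.036,0,0,-0.008,0],
    [0.036,0,0,0,0]
  ]
}}

```text
time: 15.58
position: [0.4006, 0.243, 0.0203]
tcp_rot: [0.0, -0.306, 0.952, -0.0]
wrist_force: [-0.2, -0.4, -0.5]
width: 0.423
```

Run:
```python
from tray import *
s=read_state();print(s["position"],s["wrist_force"])
c=snap("wrist","w13");crop(c,320,320,110,"w13c")
```

```text
[0.40064583 0.24301833 0.02034847] [-0.21206223 -0.42092144 -0.54834404]
```

View pics/w13c.png

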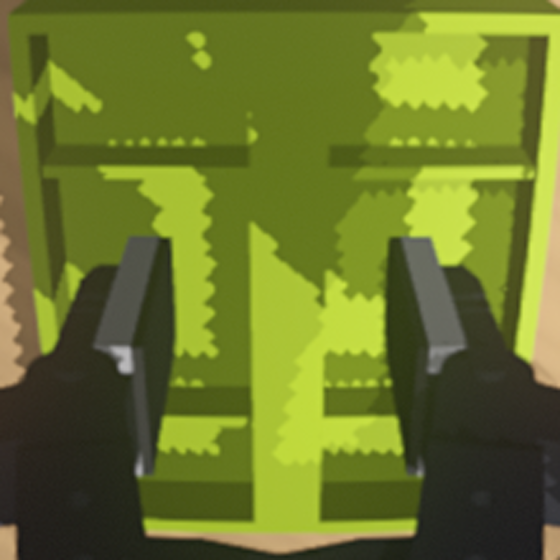

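Fingers are in the middle wells at either side of the rib. Close.

Emit:
{"name": "play_rows", "arguments": {
  "increments": [
    [0.006,0,0,0,0],
    [0.006,0,0,0,0],
    [0.006,0,0,0,0],
    [0.006,0,0,0.001,0],
    [0.006,0,0,0.02,0],
    [0.006,0,0,0.03,0],
    [0.006,0,0,0,0]
  ]
}}

```text
time: 16.5
position: [0.4006, 0.244, 0.0727]
tcp_rot: [0.002, -0.307, 0.952, 0.001]
wrist_force: [-0.5, -0.9, -1.7]
width: 0.114
```

Run:
```python
from tray import *
s=read_state();print(s["position"],s["wrist_force"],s["width"])
c=snap("wrist","w14");crop(c,320,320,120,"w14c")
```

```text
[0.40056563 0.24403388 0.07265421] [-0.45374754 -0.89400195 -1.65736575] 0.11378888493850588
```

View pics/w14c.png

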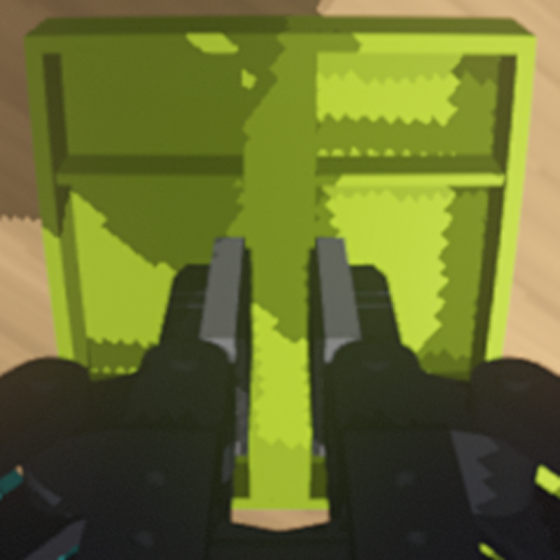

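Emit:
{"name": "play_rows", "arguments": {
  "increments": [
    [0.006,0,0,0.03,0],
    [0.006,0,0,0.04,0],
    [0.006,0.01,-0.01,0.04,-0.08],
    [0.006,0.02,-0.036,0.02,-0.088],
    [0.006,0.022,-0.036,0,-0.088],
    [0.006,0.022,-0.036,0,-0.088],
    [0.006,0.022,-0.036,0,-0.088],
    [0.006,0.02,-0.036,0,-0.088]
  ]
}}

```text
time: 17.55
position: [0.5158, 0.0515, 0.1998]
tcp_rot: [-0.001, -0.05, 0.999, -0.0]
wrist_force: [1.6, 0.2, -1.0]
width: 0.113
```

Emit:
{"name": "play_rows", "arguments": {
  "increments": [
    [0.006,0,0,0,0],
    [0.006,0,0,0,0]
  ]
}}

```text
time: 17.8
position: [0.5148, 0.0536, 0.2002]
tcp_rot: [-0.001, -0.052, 0.999, 0.0]
wrist_force: [-0.9, -0.1, -1.0]
width: 0.116
```

```bash
cat > st.py <<'E'
from tray import *
import sys
s=read_state();X=rot(s["tcp_rot"])[:,0];print(s["position"].round(4),"yaw",round(np.degrees(np.arctan2(X[1],X[0]))%360,2),s["wrist_force"].round(1),round(s["width"],3),"q",s["q"].round(2),"t",s["time"])
if len(sys.argv)>1: snap("wrist",sys.argv[1])
E
python3 st.py w15
```

```text
[0.5148 0.0536 0.2002] yaw 186.01 [-0.9 -0.1 -1. ] 0.116 q [ 0.35  0.57 -0.76  1.85  0.48  0.92  1.05] t 17.8
```

View pics/w15.png

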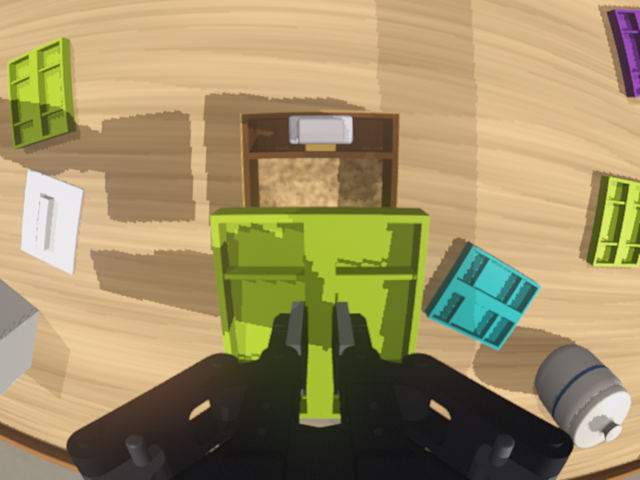

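Emit:
{"name": "play_rows", "arguments": {
  "increments": [
    [0.006,0.0015,0,-0.04,0],
    [0.006,0,0,-0.04,0],
    [0.006,0,0,-0.035,0],
    [0.006,0,0,-0.025,0],
    [0.006,0,0,-0.015,0],
    [0.006,0,0,-0.008,0],
    [0.006,0,0,-0.006,0],
    [0.006,0,0,0,0]
  ]
}}

```text
time: 18.85
position: [0.5174, 0.0534, 0.0325]
tcp_rot: [0.0, -0.052, 0.999, -0.0]
wrist_force: [-0.2, -0.2, -0.1]
width: 0.116
```

```bash
python3 st.py w16
```

```text
[0.5174 0.0534 0.0325] yaw 185.97 [-0.2 -0.2 -0.1] 0.116 q [ 0.2   0.79 -0.54  1.98  0.74  0.57  0.82] t 18.85
```

View pics/w16.png

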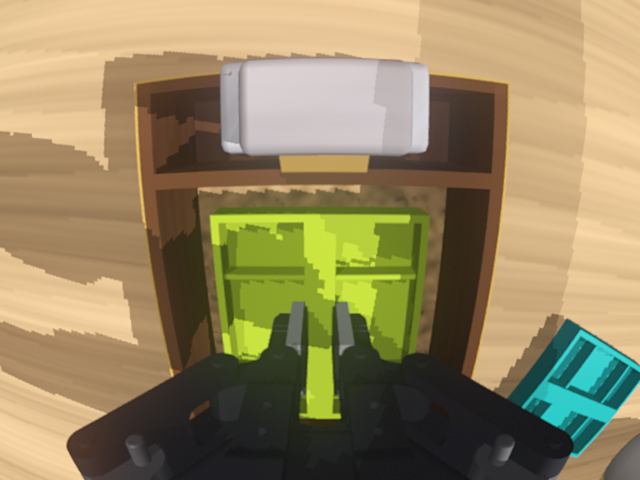

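Emit:
{"name": "play_rows", "arguments": {
  "increments": [
    [0.006,0,0,-0.004,0],
    [0.006,0,0,-0.002,0],
    [0.006,0,0,0,0]
  ]
}}

```text
time: 19.27
position: [0.5174, 0.0532, 0.0272]
tcp_rot: [0.0, -0.052, 0.999, -0.0]
wrist_force: [-0.8, -0.8, 6.2]
width: 0.111
```

Emit:
{"name": "play_rows", "arguments": {
  "increments": [
    [0.014,0,0,0,0],
    [0.02,0,0,0,0],
    [0.036,0,0,0,0],
    [0.036,0,0,0,0],
    [0.036,0,0,0,0]
  ]
}}

```text
time: 19.9
position: [0.5172, 0.0533, 0.0262]
tcp_rot: [-0.0, -0.052, 0.999, 0.0]
wrist_force: [-0.3, 0.9, 0.3]
width: 0.422
```

```bash
python3 st.py w17
```

```text
[0.5172 0.0533 0.0262] yaw 185.97 [-0.3  0.9  0.3] 0.422 q [ 0.19  0.8  -0.53  1.98  0.75  0.56  0.82] t 19.9
```

View pics/w17.png

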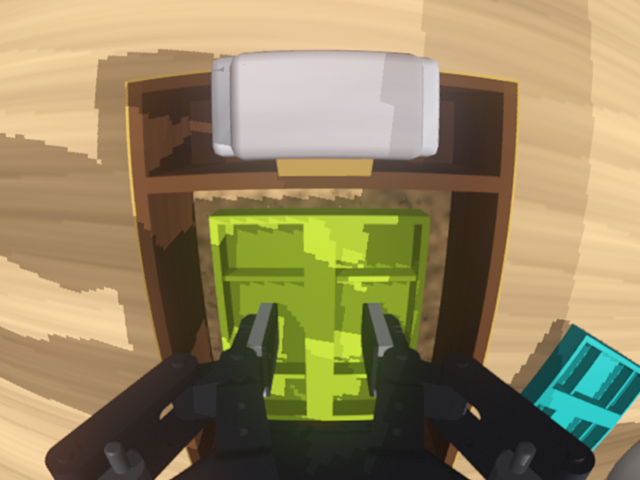

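Emit:
{"name": "play_rows", "arguments": {
  "increments": [
    [0.036,0,0,0.02,0],
    [0.036,0,0,0.05,0],
    [0.036,0,0,0.06,0],
    [0.036,-0.004,0.03,0.06,-0.007],
    [0.036,-0.006,0.045,0.03,-0.01],
    [0.036,-0.008,0.05,0.004,-0.01],
    [0.036,-0.008,0.055,0,0],
    [0.036,-0.008,0.055,0,0]
  ]
}}

```text
time: 20.95
position: [0.4832, 0.2875, 0.2462]
tcp_rot: [0.0, -0.038, 0.999, -0.0]
wrist_force: [0.6, -0.3, -0.7]
width: 0.423
```

Emit:
{"name": "play_rows", "arguments": {
  "increments": [
    [0.036,-0.006,0.055,0,0],
    [0.036,-0.006,0.045,0,0],
    [0.036,0,0.01,0,0],
    [0.036,0,0,0,0],
    [0.036,0,0,0,0]
  ]
}}

```text
time: 21.58
position: [0.4726, 0.3941, 0.2458]
tcp_rot: [0.0, -0.037, 0.999, -0.001]
wrist_force: [0.3, -0.4, -1.0]
width: 0.427
```

```bash
python3 look.py .4707 .3988 4.4 w18
```

```text
pos [0.4726 0.3941 0.2458] q7 [-0.31  0.65 -0.73  1.52  0.46  1.15  0.51] w 0.427
toolyaw 184.27
fit [0.4712 0.3972 4.4321 0.0268]
need dxy [-0.0014  0.0031] dyaw rad 0.0028
```

View pics/w18.png

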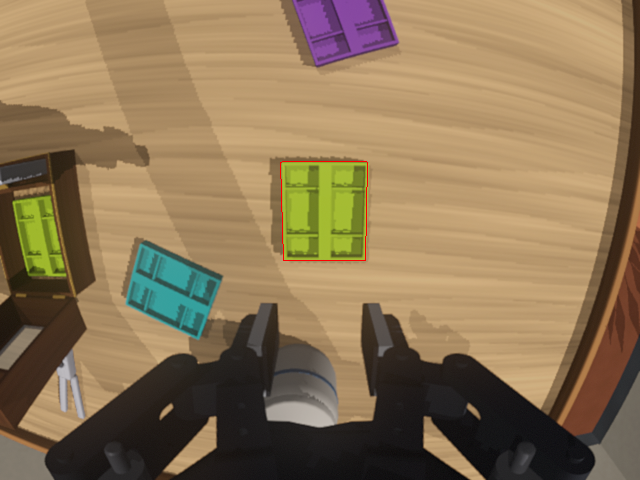

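Run:
```python
from h import *
c=snap("top");print(unproj(c,[[152,171]],.14),unproj(c,[[160,182]],.07))
c=snap("scene");print(unproj(c,[[471,357]],.132))
```

```text
[[0.66519876 0.37369606 0.14      ]] [[0.66185628 0.38185781 0.07      ]]
[[0.68018829 0.37925589 0.132     ]]
```

Emit:
{"name": "play_rows", "arguments": {
  "increments": [
    [0.036,-0.0014,0.0031,-0.04,0.003],
    [0.036,0,0,-0.045,0],
    [0.036,0,0,-0.045,0],
    [0.036,0,0,-0.045,0],
    [0.036,0,0,-0.03,0],
    [0.036,0,0,-0.015,0],
    [0.036,0,0,-0.0055,0],
    [0.036,0,0,0,0]
  ]
}}

```text
time: 22.72
position: [0.4706, 0.3997, 0.0215]
tcp_rot: [0.001, -0.04, 0.999, 0.001]
wrist_force: [0.6, 0.1, 0.1]
width: 0.42
```

```bash
python3 st.py w19
```

```text
[0.4706 0.3997 0.0215] yaw 184.58 [0.6 0.1 0.1] 0.42 q [-0.41  0.91 -0.57  1.7   0.68  0.74  0.33] t 22.725
```

View pics/w19.png

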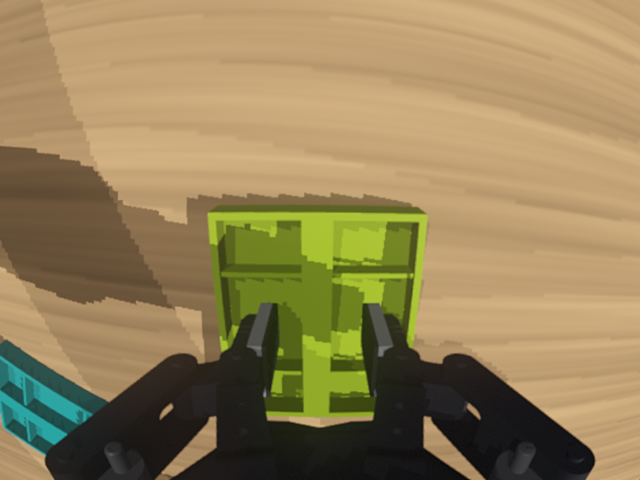

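Emit:
{"name": "play_rows", "arguments": {
  "increments": [
    [0.006,0,0,-0.001,0],
    [0.006,0,0,0,0],
    [0.006,0,0,0,0],
    [0.006,0,0,0.001,0],
    [0.006,0,0,0.03,0],
    [0.006,0,0,0.05,0],
    [0.006,0,0,0.05,0],
    [0.006,0,0,0.05,0]
  ]
}}

```text
time: 23.78
position: [0.4698, 0.3988, 0.2014]
tcp_rot: [-0.001, -0.04, 0.999, -0.0]
wrist_force: [1.3, 0.3, -2.6]
width: 0.112
```

```bash
python3 st.py w20
```

```text
[0.4698 0.3988 0.2014] yaw 184.61 [ 1.3  0.3 -2.6] 0.112 q [-0.33  0.7  -0.71  1.57  0.5   1.07  0.48] t 23.775
```

View pics/w20.png

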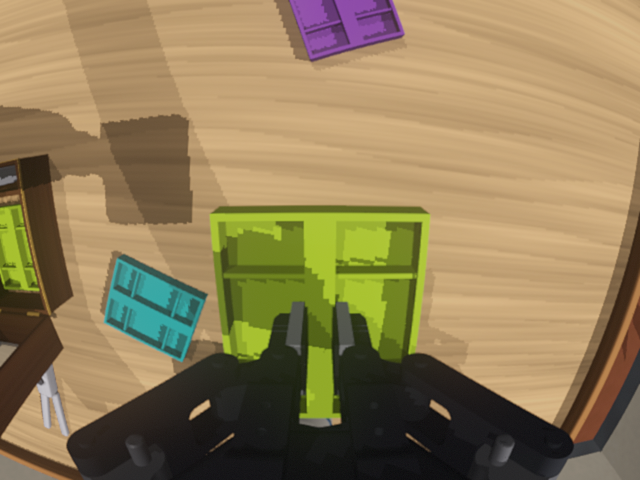

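Emit:
{"name": "play_rows", "arguments": {
  "increments": [
    [0.006,0.006,-0.045,0,0.004],
    [0.006,0.007,-0.05,0,0.004],
    [0.006,0.007,-0.05,0,0.004],
    [0.006,0.007,-0.05,0,0.004],
    [0.006,0.007,-0.05,0,0.004],
    [0.006,0.007,-0.05,0,0.004],
    [0.006,0.0065,-0.0505,0,0],
    [0.006,0,0,0,0]
  ]
}}

```text
time: 24.82
position: [0.5178, 0.0473, 0.199]
tcp_rot: [-0.001, -0.047, 0.999, -0.002]
wrist_force: [-0.9, 0.9, -2.4]
width: 0.114
```

Emit:
{"name": "play_rows", "arguments": {
  "increments": [
    [0.006,0,0,-0.02,0],
    [0.006,0,0,-0.03,0],
    [0.006,0,0,-0.03,0],
    [0.006,0,0,-0.02,0],
    [0.006,0,0,0,0]
  ]
}}

```text
time: 25.45
position: [0.5161, 0.0545, 0.0991]
tcp_rot: [-0.002, -0.053, 0.999, 0.0]
wrist_force: [-0.5, -0.1, -1.2]
width: 0.114
```

```bash
python3 st.py w21
```

```text
[0.5161 0.0545 0.0991] yaw 186.07 [-0.5 -0.1 -1.2] 0.114 q [ 0.28  0.71 -0.66  1.94  0.65  0.72  0.9 ] t 25.45
```

View pics/w21.png

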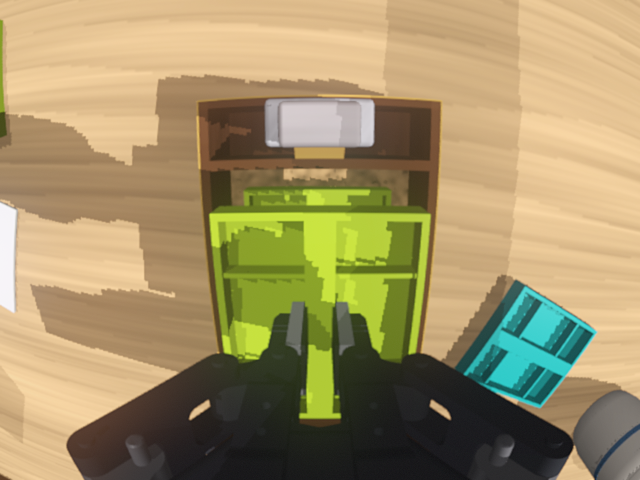

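Emit:
{"name": "play_rows", "arguments": {
  "increments": [
    [0.006,0.001,-0.001,-0.02,0],
    [0.006,0,0,-0.02,0],
    [0.006,0,0,-0.01,0],
    [0.006,0,0,-0.003,0],
    [0.006,0,0,0,0],
    [0.006,0,0,0,0]
  ]
}}

```text
time: 26.25
position: [0.5191, 0.053, 0.0483]
tcp_rot: [0.001, -0.052, 0.999, 0.0]
wrist_force: [-0.2, -0.1, -2.0]
width: 0.12
```

```bash
python3 st.py w22
```

```text
[0.5191 0.053  0.0483] yaw 185.97 [-0.2 -0.1 -2. ] 0.12 q [ 0.23  0.78 -0.58  1.97  0.73  0.62  0.83] t 26.25
```

View pics/w22.png

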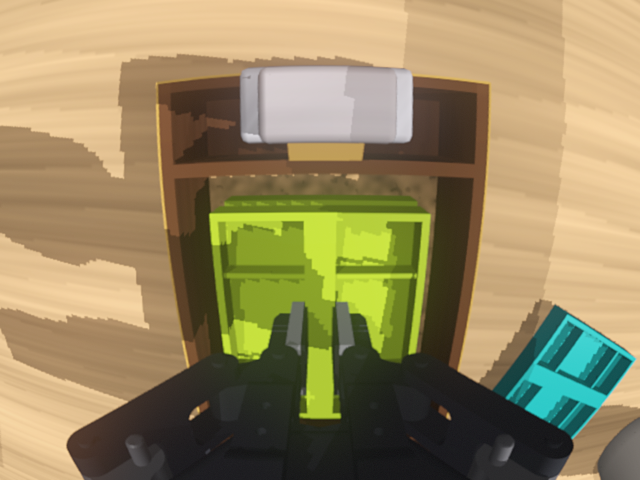

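Emit:
{"name": "play_rows", "arguments": {
  "increments": [
    [0.006,-0.0018,0.0003,-0.003,0],
    [0.006,0,0,-0.002,0],
    [0.006,0,0,0,0]
  ]
}}

```text
time: 26.68
position: [0.5166, 0.0531, 0.0424]
tcp_rot: [-0.0, -0.052, 0.999, -0.0]
wrist_force: [-0.1, -0.6, -2.1]
width: 0.115
```

Emit:
{"name": "play_rows", "arguments": {
  "increments": [
    [0.006,0,0,-0.001,0],
    [0.006,0,0,0,0]
  ]
}}

```text
time: 26.92
position: [0.5169, 0.0532, 0.0417]
tcp_rot: [0.0, -0.052, 0.999, -0.0]
wrist_force: [0.5, -1.0, 1.0]
width: 0.118
```

Contact at the expected height; release.

Emit:
{"name": "play_rows", "arguments": {
  "increments": [
    [0.014,0,0,0,0],
    [0.02,0,0,0,0],
    [0.036,0,0,0,0],
    [0.036,0,0,0,0],
    [0.036,0,0,0.02,0],
    [0.036,0,0,0.05,0],
    [0.036,0,0,0.06,0],
    [0.036,0,0,0.06,0]
  ]
}}

```text
time: 27.92
position: [0.5164, 0.053, 0.2333]
tcp_rot: [-0.0, -0.052, 0.999, 0.0]
wrist_force: [0.5, -0.2, -0.8]
width: 0.424
```

```bash
python3 st.py w23
python3 - <<'E'
from tray import *
c=snap("wrist");m=lime(c["image"])
for z in(.021,):
    # fit only top tray outline (z .021..036)
    print(np.round(fitbox(c,m,.517,.053,.104,BOX,dz=z,win=110),4))
print("C",np.round(fitbox(c,m,.4009,-.2547,.19),4))
E
```

```text
[0.5164 0.053  0.2333] yaw 185.98 [ 0.5 -0.2 -0.8] 0.424 q [ 0.39  0.54 -0.82  1.8   0.46  1.    1.07] t 27.925
[0.517  0.0519 5.9235 0.1109]
C [ 0.4007 -0.2545 11.2701  0.0205]
```

View pics/w23.png

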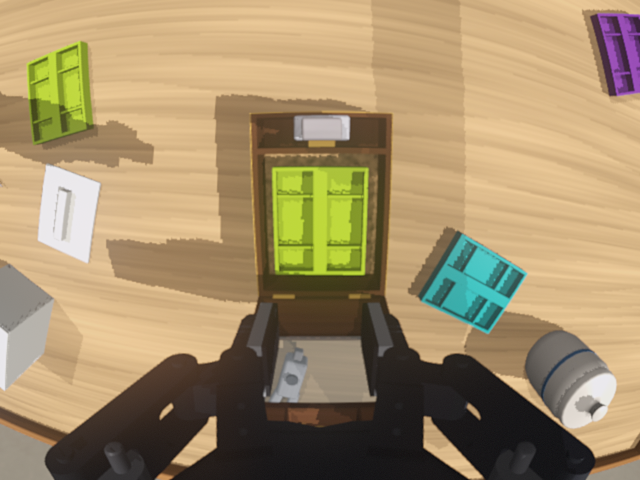

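Emit:
{"name": "play_rows", "arguments": {
  "increments": [
    [0.036,-0.016,-0.043,0.015,0.013],
    [0.036,-0.0165,-0.044,0,0.013],
    [0.036,-0.0165,-0.044,0,0.013],
    [0.036,-0.0165,-0.044,0,0.013],
    [0.036,-0.0165,-0.044,0,0.013],
    [0.036,-0.0165,-0.044,0,0.013],
    [0.036,-0.017,-0.0445,0,0.012],
    [0.036,0,0,0,0]
  ]
}}

```text
time: 29.02
position: [0.3987, -0.2587, 0.2451]
tcp_rot: [-0.002, -0.092, 0.996, -0.0]
wrist_force: [0.0, 0.5, -0.5]
width: 0.421
```

Emit:
{"name": "play_rows", "arguments": {
  "increments": [
    [0.036,0,0,0,0],
    [0.036,0,0,0,0]
  ]
}}

```text
time: 29.28
position: [0.4019, -0.2528, 0.2466]
tcp_rot: [0.0, -0.099, 0.995, 0.0]
wrist_force: [-0.5, 0.2, 1.1]
width: 0.418
```

```bash
python3 look.py .4007 -.2545 11.2 w24
```

```text
pos [ 0.4019 -0.2528  0.2466] q7 [ 1.13  0.47 -0.89  1.89  0.43  0.99  1.82] w 0.418
toolyaw 191.31
fit [ 0.4013 -0.2537 11.3018  0.0202]
need dxy [-0.0006 -0.0009] dyaw rad -0.0002
```

View pics/w24.png

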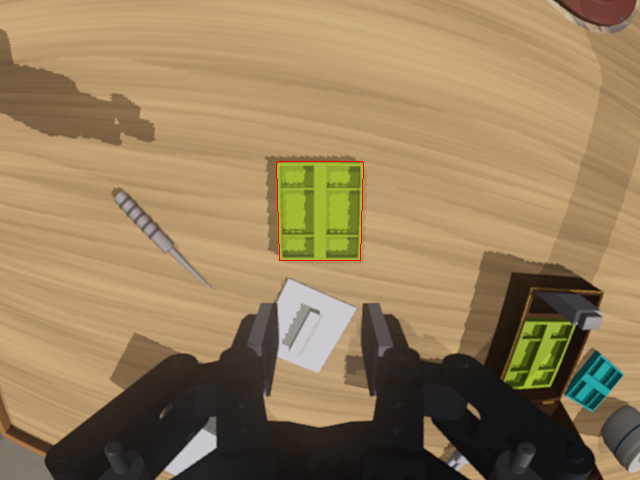

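Emit:
{"name": "play_rows", "arguments": {
  "increments": [
    [0.036,-0.0006,-0.0009,-0.04,0],
    [0.036,0,0,-0.045,0],
    [0.036,0,0,-0.045,0],
    [0.036,0,0,-0.045,0],
    [0.036,0,0,-0.03,0],
    [0.036,0,0,-0.015,0],
    [0.036,0,0,-0.006,0],
    [0.036,0,0,0,0]
  ]
}}

```text
time: 30.32
position: [0.4014, -0.2553, 0.0212]
tcp_rot: [0.001, -0.097, 0.995, -0.0]
wrist_force: [0.2, -1.1, -0.4]
width: 0.424
```

```bash
python3 st.py w25
```

```text
[ 0.4014 -0.2553  0.0212] yaw 191.15 [ 0.2 -1.1 -0.4] 0.424 q [ 0.87  0.78 -0.53  2.11  0.87  0.48  1.43] t 30.325
```

View pics/w25.png

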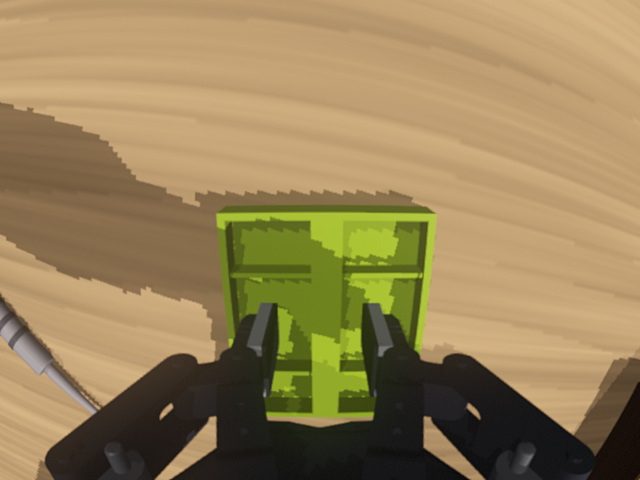

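Emit:
{"name": "play_rows", "arguments": {
  "increments": [
    [0.036,0,0.002,-0.001,0],
    [0.006,0,0,0,0],
    [0.006,0,0,0,0],
    [0.006,0,0,0,0],
    [0.006,0,0,0.001,0],
    [0.006,0,0,0.03,0],
    [0.006,0,0,0.05,0],
    [0.006,0,0,0.05,0]
  ]
}}

```text
time: 31.38
position: [0.4001, -0.2532, 0.1515]
tcp_rot: [-0.001, -0.097, 0.995, 0.001]
wrist_force: [0.6, -1.1, -0.6]
width: 0.119
```

Emit:
{"name": "play_rows", "arguments": {
  "increments": [
    [0.006,0,0,0.05,0],
    [0.006,0,0,0,0]
  ]
}}

```text
time: 31.62
position: [0.4028, -0.254, 0.2038]
tcp_rot: [0.003, -0.097, 0.995, -0.002]
wrist_force: [0.1, 0.2, -1.0]
width: 0.116
```

```bash
python3 st.py w26
```

```text
[ 0.4028 -0.254   0.2038] yaw 191.09 [ 0.1  0.2 -1. ] 0.116 q [ 1.1   0.52 -0.85  1.95  0.51  0.89  1.74] t 31.625
```

View pics/w26.png

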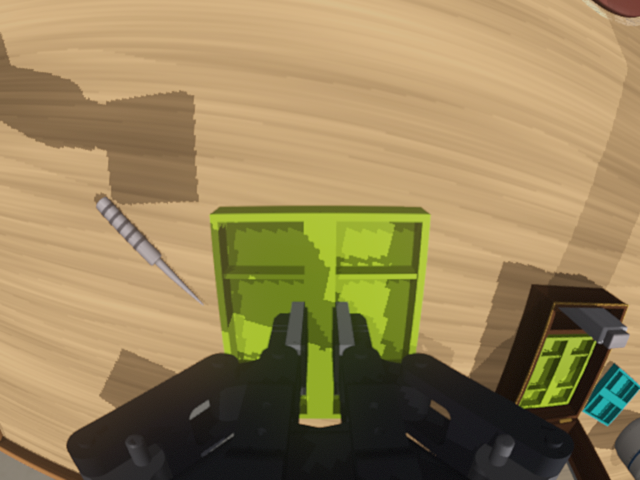

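Emit:
{"name": "play_rows", "arguments": {
  "increments": [
    [0.006,0.016,0.043,0.01,-0.013],
    [0.006,0.0165,0.044,0,-0.013],
    [0.006,0.0165,0.044,0,-0.013],
    [0.006,0.0165,0.044,0,-0.013],
    [0.006,0.0165,0.044,0,-0.013],
    [0.006,0.016,0.044,0,-0.013],
    [0.006,0.016,0.044,0,-0.012],
    [0.006,0,0,0,0]
  ]
}}

```text
time: 32.67
position: [0.5142, 0.0586, 0.2093]
tcp_rot: [-0.001, -0.056, 0.998, 0.002]
wrist_force: [-0.9, -0.8, -0.3]
width: 0.113
```

Emit:
{"name": "play_rows", "arguments": {
  "increments": [
    [0.006,0,0,0,0],
    [0.006,0,0,0,0]
  ]
}}

```text
time: 32.92
position: [0.5141, 0.0517, 0.2096]
tcp_rot: [-0.001, -0.051, 0.999, -0.001]
wrist_force: [-0.9, -0.4, -0.5]
width: 0.113
```

```bash
python3 st.py w27
```

```text
[0.5141 0.0517 0.2096] yaw 185.83 [-0.9 -0.4 -0.5] 0.113 q [ 0.37  0.56 -0.79  1.84  0.48  0.95  1.04] t 32.925
```

View pics/w27.png

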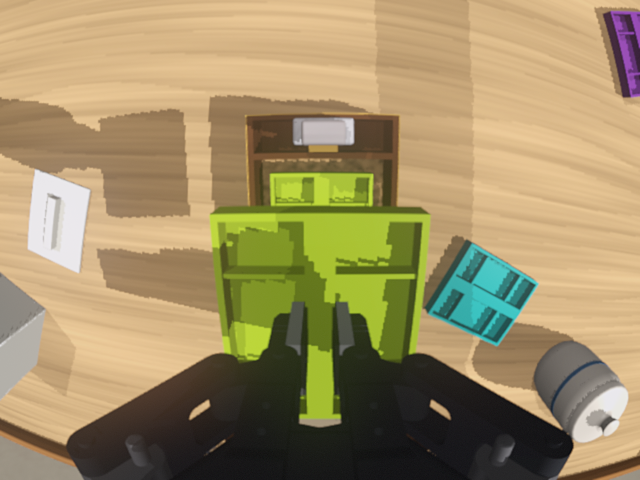

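Emit:
{"name": "play_rows", "arguments": {
  "increments": [
    [0.006,0.0025,0.0013,-0.03,0.002],
    [0.006,0,0,-0.04,0],
    [0.006,0,0,-0.04,0],
    [0.006,0,0,-0.025,0],
    [0.006,0,0,-0.01,0],
    [0.006,0,0,0,0],
    [0.006,0,0,0,0]
  ]
}}

```text
time: 33.85
position: [0.5181, 0.0551, 0.0667]
tcp_rot: [0.001, -0.053, 0.999, 0.0]
wrist_force: [0.2, -0.6, -0.9]
width: 0.116
```

```bash
python3 st.py w28
```

```text
[0.5181 0.0551 0.0667] yaw 186.06 [ 0.2 -0.6 -0.9] 0.116 q [ 0.24  0.75 -0.61  1.96  0.7   0.65  0.85] t 33.85
```

View pics/w28.png

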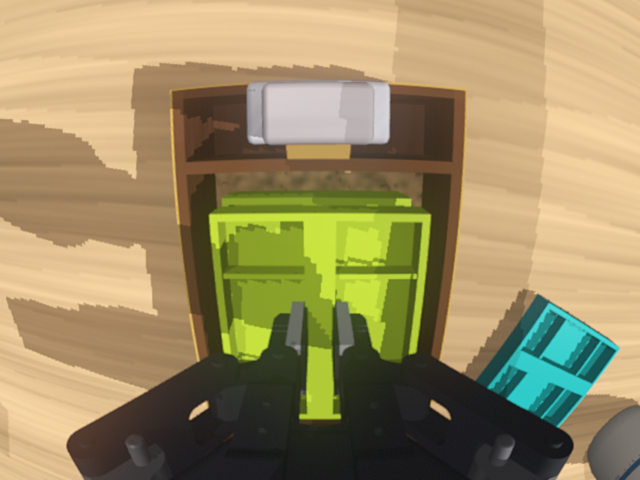

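Emit:
{"name": "play_rows", "arguments": {
  "increments": [
    [0.006,-0.001,-0.0018,-0.005,0],
    [0.006,0,0,-0.003,0],
    [0.006,0,0,0,0],
    [0.006,0,0,0,0]
  ]
}}

```text
time: 34.4
position: [0.5163, 0.0533, 0.0576]
tcp_rot: [0.0, -0.053, 0.999, 0.0]
wrist_force: [0.1, -0.0, -0.3]
width: 0.113
```

```bash
python3 st.py w29;python3 - <<'E'
from tray import *
c=camera("wrist");crop(c,320,260,130,"w29c")
E
```

```text
[0.5163 0.0533 0.0576] yaw 186.09 [ 0.1 -0.  -0.3] 0.113 q [ 0.24  0.76 -0.6   1.97  0.72  0.63  0.84] t 34.4
```

View pics/w29c.png

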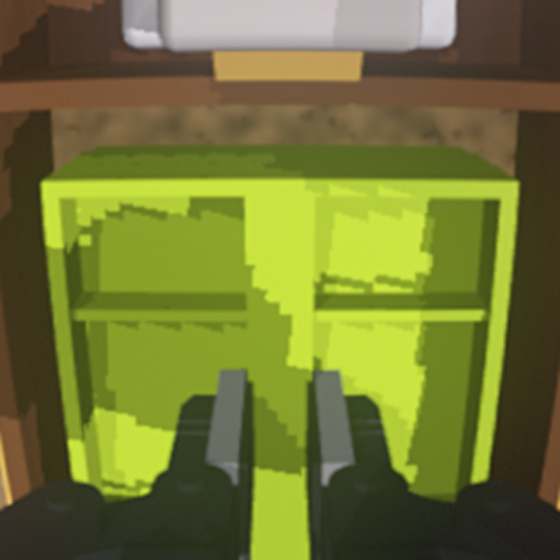

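Emit:
{"name": "play_rows", "arguments": {
  "increments": [
    [0.006,0,0,-0.001,0],
    [0.006,0,0,0,0]
  ]
}}

```text
time: 34.75
position: [0.5161, 0.0532, 0.0565]
tcp_rot: [-0.0, -0.053, 0.999, -0.0]
wrist_force: [0.6, -0.0, -1.0]
width: 0.115
```

Emit:
{"name": "play_rows", "arguments": {
  "increments": [
    [0.014,0,0,0,0],
    [0.02,0,0,0,0],
    [0.036,0,0,0,0],
    [0.036,0,0,0,0],
    [0.036,0,0,0.02,0],
    [0.036,0,0,0.05,0],
    [0.036,0,0,0.06,0],
    [0.036,0,0,0.06,0]
  ]
}}

```text
time: 35.75
position: [0.5158, 0.053, 0.2483]
tcp_rot: [-0.0, -0.053, 0.999, 0.0]
wrist_force: [1.7, -1.4, -0.6]
width: 0.426
```

```bash
python3 st.py w30
python3 - <<'E'
from tray import *
c=snap("wrist");m=lime(c["image"])
print(np.round(fitbox(c,m,.517,.053,.104,BOX,dz=.036,win=110),4))
print("cover",np.round(fitbox(c,white(c["image"]),.5404,-.2445,-.25,COV),4))
E
```

```text
[0.5158 0.053  0.2483] yaw 186.1 [ 1.7 -1.4 -0.6] 0.426 q [ 0.4   0.52 -0.83  1.78  0.44  1.04  1.09] t 35.75
[0.5162 0.0517 6.1311 0.1301]
cover [  0.54    -0.2446 -14.2575   0.0395]
```

View pics/w30.png

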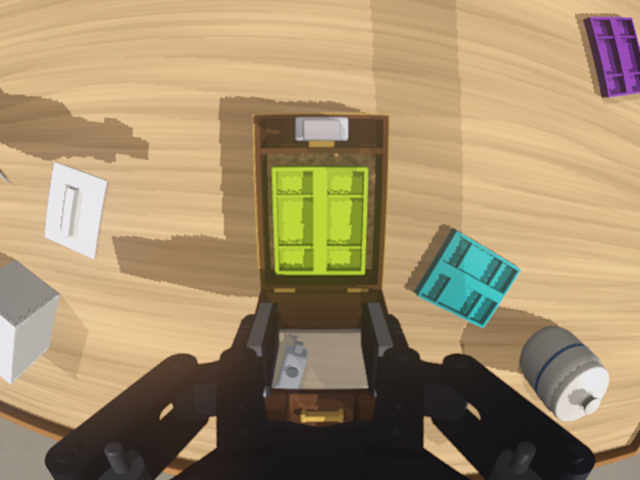

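Emit:
{"name": "play_rows", "arguments": {
  "increments": [
    [0.036,0.0034,-0.042,0,-0.051],
    [0.036,0.0034,-0.0425,0,-0.051],
    [0.036,0.0034,-0.0425,0,-0.051],
    [0.036,0.0034,-0.0425,0,-0.051],
    [0.036,0.0034,-0.0425,0,-0.051],
    [0.036,0.0034,-0.0425,0,-0.051],
    [0.036,0.0034,-0.043,0,-0.05],
    [0.036,0,0,0,0]
  ]
}}

```text
time: 36.85
position: [0.5386, -0.2497, 0.2448]
tcp_rot: [-0.001, 0.129, 0.992, -0.001]
wrist_force: [0.5, 0.3, -0.8]
width: 0.424
```

Emit:
{"name": "play_rows", "arguments": {
  "increments": [
    [0.036,0,0,0,0],
    [0.036,0,0,0,0]
  ]
}}

```text
time: 37.1
position: [0.5401, -0.2424, 0.2466]
tcp_rot: [-0.0, 0.123, 0.992, 0.0]
wrist_force: [-1.4, 0.6, 0.4]
width: 0.422
```

```bash
python3 look.py .54 -.2446 -14.3 w31 cover
python3 - <<'E'
from tray import *
c=snap("top");print(unproj(c,[[452,192],[492,205],[509,160],[472,143]],.05), unproj(c,[[480,173]],.1))
E
```

```text
pos [ 0.5401 -0.2424  0.2466] q7 [ 0.81  0.61 -0.7   1.58  0.42  1.11  1.32] w 0.422
toolyaw 165.87
fit [  0.5398  -0.2445 -14.1997   0.0259]
need dxy [-0.0004 -0.0021] dyaw rad -0.0012
[[ 0.65131612 -0.29678414  0.05      ]
 [ 0.62126545 -0.38791275  0.05      ]
 [ 0.73066815 -0.4325888   0.05      ]
 [ 0.77198705 -0.3476849   0.05      ]] [[ 0.68149073 -0.34682716  0.1       ]]
```

View pics/w31.png

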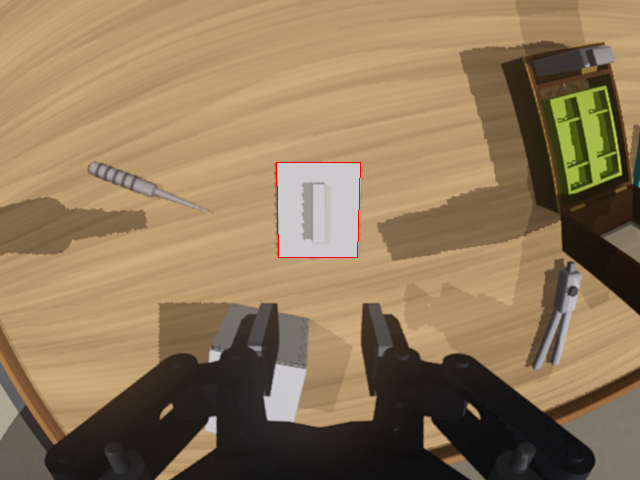

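Emit:
{"name": "play_rows", "arguments": {
  "increments": [
    [0.036,-0.0004,-0.0015,-0.04,0],
    [0.036,0,0,-0.045,0],
    [0.036,0,0,-0.045,0],
    [0.036,0,0,-0.045,0],
    [0.036,0,0,-0.03,0],
    [0.036,0,0,-0.015,0],
    [0.036,0,0,-0.006,0],
    [0.036,0,0,0,0]
  ]
}}

```text
time: 38.2
position: [0.5403, -0.2457, 0.0213]
tcp_rot: [0.001, 0.124, 0.992, -0.0]
wrist_force: [-0.3, -1.1, 0.8]
width: 0.421
```

```bash
python3 st.py w32
```

```text
[ 0.5403 -0.2457  0.0213] yaw 165.71 [-0.3 -1.1  0.8] 0.421 q [ 0.7   0.88 -0.52  1.77  0.66  0.67  1.13] t 38.2
```

View pics/w32.png

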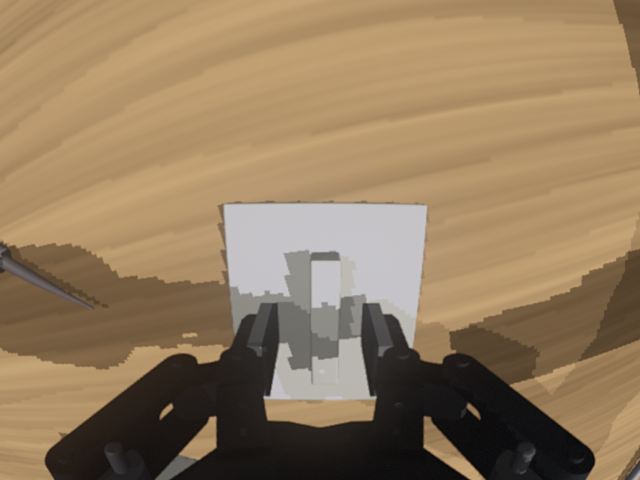

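Emit:
{"name": "play_rows", "arguments": {
  "increments": [
    [0.036,0,0.0015,-0.001,0],
    [0.006,0,0,0,0],
    [0.006,0,0,0,0],
    [0.006,0,0,0,0],
    [0.006,0,0,0.001,0],
    [0.006,0,0,0.03,0],
    [0.006,0,0,0.05,0],
    [0.006,0,0,0.05,0]
  ]
}}

```text
time: 39.25
position: [0.5389, -0.2443, 0.151]
tcp_rot: [-0.001, 0.125, 0.992, 0.0]
wrist_force: [0.7, -0.5, -1.3]
width: 0.116
```

Emit:
{"name": "play_rows", "arguments": {
  "increments": [
    [0.006,0,0,0.06,0],
    [0.006,0,0,0,0],
    [0.006,0,0,0,0]
  ]
}}

```text
time: 39.62
position: [0.5386, -0.2445, 0.2096]
tcp_rot: [-0.001, 0.125, 0.992, -0.0]
wrist_force: [-0.9, 0.3, -2.7]
width: 0.119
```

```bash
python3 st.py w33
python3 - <<'E'
from tray import *
c=snap("wrist");s=read_state();p=s["position"];Rt=rot(s["tcp_rot"])
z0=.0205  # tcp height above underside when gripped
for x in(-.003,0,.003):
    print(x,"edge",proj(c,[p+Rt@[.05+x,yy,z0-.004] for yy in(-.042,.042)],True).round(1).tolist(),"bar",proj(c,[p+Rt@[.03+x,0,z0-.016]],True).round(1).tolist())
E
```

```text
[ 0.5386 -0.2445  0.2096] yaw 165.67 [-0.9  0.3 -2.7] 0.119 q [ 0.8   0.64 -0.69  1.63  0.46  1.04  1.29] t 39.625
-0.003 edge [[220.2, 212.8], [424.6, 213.1]] bar [[322.7, 269.5]]
0 edge [[219.8, 205.6], [425.1, 205.9]] bar [[322.8, 262.2]]
0.003 edge [[219.3, 198.4], [425.6, 198.7]] bar [[322.8, 254.7]]
```

View pics/w33.png

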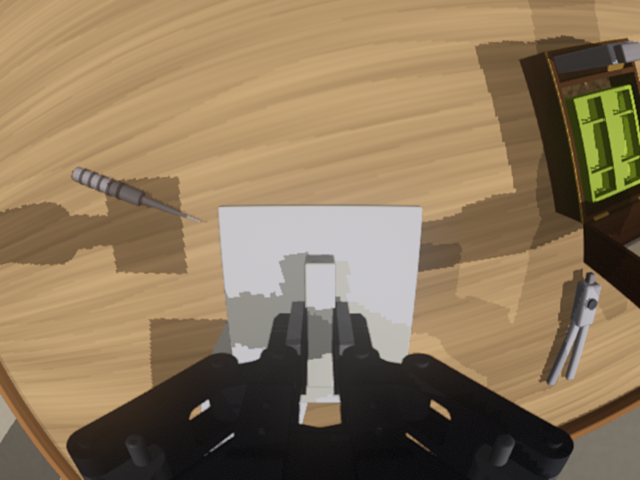

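Run:
```python
from tray import *
c=snap("wrist");s=read_state();p=s["position"];Rt=rot(s["tcp_rot"])
for x in(-.003,0,.003):
    print(x,"top edge",proj(c,[p+Rt@[.05+x,yy,.0055] for yy in(-.042,.042)],True).round(1).tolist(),"bottom",proj(c,[p+Rt@[.05+x,0,.0205]],True).round(1).tolist())
for n in("w15","w20","w26"):
    im=cv2.imread(f"pics/{n}.png")[:,:,::-1]; m=lime(im); print(n,[int(np.argmax(m[150:,u]>0))+150 for u in(260,290,320,350,380)])
    print(im[200:224,320].tolist())
```

```text
-0.003 top edge [[212.9, 219.6], [432.5, 219.9]] bottom [[322.7, 210.6]]
0 top edge [[212.3, 211.9], [433.1, 212.2]] bottom [[322.7, 203.4]]
0.003 top edge [[211.8, 204.2], [433.6, 204.5]] bottom [[322.7, 196.2]]
w15 [207, 207, 208, 207, 208]
[[227, 191, 136], [228, 192, 137], [226, 190, 135], [223, 187, 133], [221, 185, 131], [212, 177, 122], [170, 145, 87], [115, 109, 49], [88, 95, 31], [87, 96, 32], [89, 98, 34], [88, 96, 32], [87, 95, 32], [100, 112, 35], [136, 155, 42], [166, 189, 52], [173, 196, 55], [173, 196, 56], [172, 195, 54], [172, 196, 55], [172, 195, 54], [172, 195, 55], [172, 195, 54], [171, 195, 53]]
w20 [206, 206, 206, 206, 207]
[[198, 167, 119], [196, 166, 119], [196, 165, 118], [196, 165, 118], [185, 156, 107], [138, 124, 68], [98, 102, 37], [94, 100, 35], [95, 101, 35], [95, 101, 37], [93, 99, 34], [96, 104, 36], [121, 137, 41], [157, 179, 50], [172, 196, 54], [173, 196, 54], [173, 196, 54], [172, 195, 53], [173, 196, 55], [173, 196, 54], [172, 196, 53], [172, 195, 53], [172, 195, 52], [173, 196, 55]]
w26 [207, 206, 206, 206, 207]
[[199, 168, 121], [199, 167, 121], [201, 168, 121], [202, 170, 122], [194, 164, 115], [158, 139, 83], [111, 109, 47], [95, 101, 36], [94, 101, 34], [95, 101, 34], [95, 100, 37], [92, 97, 35], [107, 119, 37], [145, 166, 47], [171, 195, 54], [175, 199, 56], [174, 198, 56], [174, 198, 56], [173, 197, 55], [174, 197, 55], [173, 197, 55], [174, 198, 57], [173, 197, 55], [173, 197, 54]]
```

Emit:
{"name": "play_rows", "arguments": {
  "increments": [
    [0.006,-0.003,0.042,0.01,0.051],
    [0.006,-0.003,0.0425,0,0.051],
    [0.006,-0.003,0.0425,0,0.051],
    [0.006,-0.003,0.0425,0,0.051],
    [0.006,-0.003,0.0425,0,0.051],
    [0.006,-0.003,0.0425,0,0.05],
    [0.006,-0.002,0.043,0,0.05],
    [0.006,0,0,0,0]
  ]
}}

```text
time: 40.78
position: [0.5184, 0.058, 0.22]
tcp_rot: [-0.001, -0.057, 0.998, 0.002]
wrist_force: [0.2, -0.4, 0.4]
width: 0.116
```

Emit:
{"name": "play_rows", "arguments": {
  "increments": [
    [0.006,0,0,0,0],
    [0.006,0,0,-0.03,0],
    [0.006,0,0,-0.04,0],
    [0.006,0,0,-0.02,0],
    [0.006,0,0,0,0]
  ]
}}

```text
time: 41.4
position: [0.5186, 0.051, 0.1286]
tcp_rot: [-0.002, -0.051, 0.999, -0.001]
wrist_force: [0.1, -0.4, -0.4]
width: 0.117
```

```bash
python3 st.py w34
```

```text
[0.5186 0.051  0.1286] yaw 185.87 [ 0.1 -0.4 -0.4] 0.117 q [ 0.31  0.67 -0.71  1.91  0.6   0.79  0.94] t 41.4
```

View pics/w34.png

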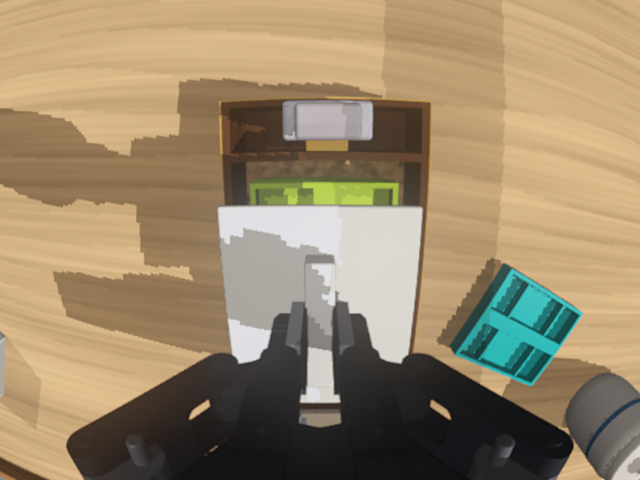

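Emit:
{"name": "play_rows", "arguments": {
  "increments": [
    [0.006,0,0.002,-0.02,0.001],
    [0.006,0,0,-0.02,0],
    [0.006,0,0,-0.008,0],
    [0.006,0,0,0,0],
    [0.006,0,0,0,0]
  ]
}}

```text
time: 42.08
position: [0.5204, 0.0553, 0.0835]
tcp_rot: [0.001, -0.053, 0.999, 0.0]
wrist_force: [0.2, 0.3, -0.9]
width: 0.115
```

```bash
python3 st.py w35
```

```text
[0.5204 0.0553 0.0835] yaw 186.07 [ 0.2  0.3 -0.9] 0.115 q [ 0.26  0.73 -0.64  1.94  0.68  0.69  0.88] t 42.075
```

View pics/w35.png

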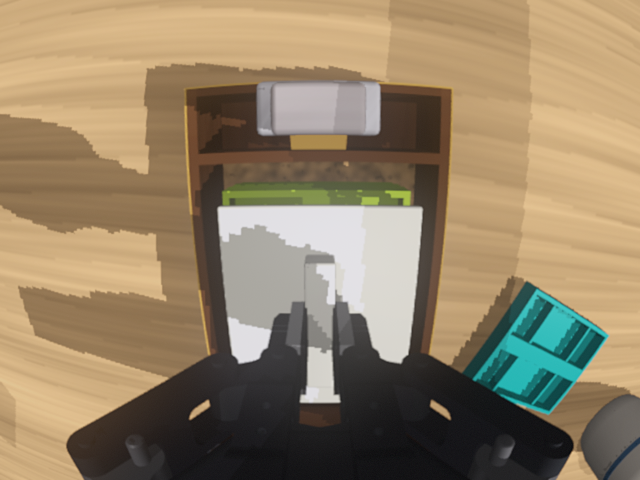

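Emit:
{"name": "play_rows", "arguments": {
  "increments": [
    [0.006,-0.0027,-0.002,-0.005,0],
    [0.006,0,0,-0.003,0],
    [0.006,0,0,0,0],
    [0.006,0,0,0,0]
  ]
}}

```text
time: 42.62
position: [0.517, 0.0533, 0.0746]
tcp_rot: [0.0, -0.053, 0.999, 0.0]
wrist_force: [-0.3, -0.3, -0.3]
width: 0.116
```

```bash
python3 st.py w36
```

```text
[0.517  0.0533 0.0746] yaw 186.09 [-0.3 -0.3 -0.3] 0.116 q [ 0.26  0.74 -0.63  1.96  0.69  0.67  0.86] t 42.625
```

View pics/w36.png

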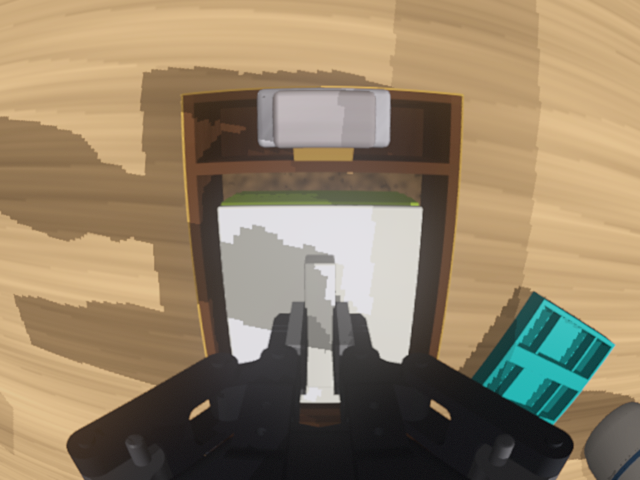

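Emit:
{"name": "play_rows", "arguments": {
  "increments": [
    [0.006,0.0006,0,-0.002,0],
    [0.006,0,0,-0.001,0],
    [0.006,0,0,0,0]
  ]
}}

```text
time: 43.05
position: [0.5175, 0.0532, 0.0715]
tcp_rot: [-0.0, -0.053, 0.999, -0.0]
wrist_force: [-0.5, 0.7, -1.3]
width: 0.116
```

Emit:
{"name": "play_rows", "arguments": {
  "increments": [
    [0.006,0,0,-0.001,0],
    [0.006,0,0,0,0]
  ]
}}

```text
time: 43.3
position: [0.5175, 0.0532, 0.0713]
tcp_rot: [0.0, -0.053, 0.999, -0.0]
wrist_force: [-0.2, -0.6, 4.5]
width: 0.117
```

Contact. Release and lift.

Emit:
{"name": "play_rows", "arguments": {
  "increments": [
    [0.014,0,0,0,0],
    [0.02,0,0,0,0],
    [0.036,0,0,0,0],
    [0.036,0,0,0,0],
    [0.036,0,0,0.02,0],
    [0.036,0,0,0.05,0],
    [0.036,0,0,0.06,0],
    [0.036,0,0,0.05,0]
  ]
}}

```text
time: 44.3
position: [0.5175, 0.0534, 0.2527]
tcp_rot: [0.001, -0.053, 0.999, 0.0]
wrist_force: [0.9, -0.2, -0.9]
width: 0.424
```

```bash
python3 st.py w37
python3 - <<'E'
from tray import *
c=camera("wrist");crop(c,320,220,110,"w37c")
t=snap("top","t37");s=snap("scene","s37");crop(s,340,260,80,"s37c")
E
```

```text
[0.5175 0.0534 0.2527] yaw 186.1 [ 0.9 -0.2 -0.9] 0.424 q [ 0.4   0.52 -0.83  1.77  0.44  1.05  1.09] t 44.3
```

View pics/w37c.png

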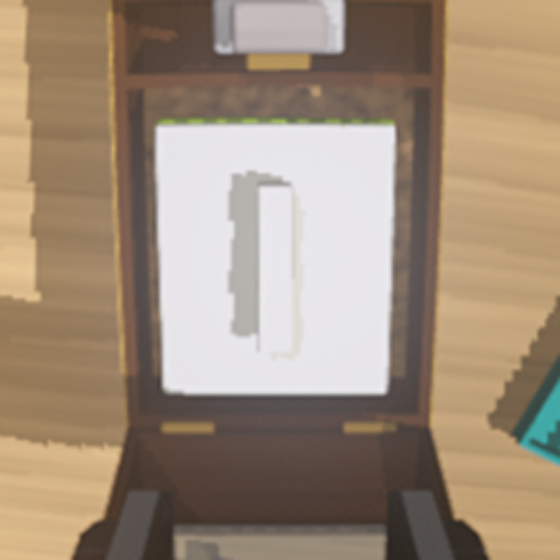

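View pics/s37.png

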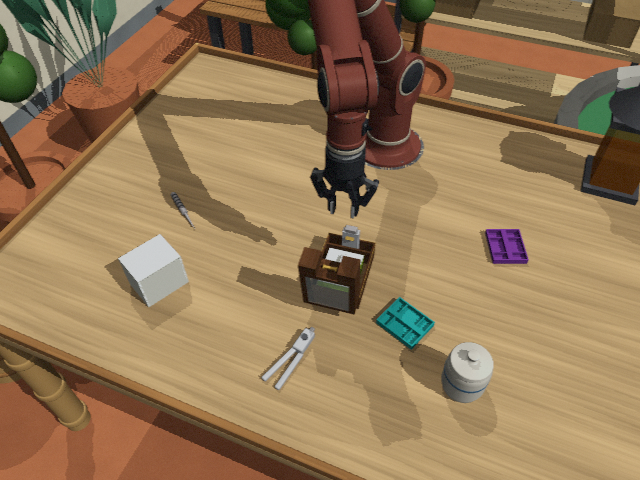

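Emit:
{"name": "play_rows", "arguments": {
  "increments": [
    [0.07,0,0,0.03,0],
    [0.07,0.03,0.003,0.01,0],
    [0.07,0.045,0.005,0,0],
    [0.07,0.045,0.005,0,0],
    [0.07,0.04,0.004,0,0],
    [0.07,0,0,-0.03,0],
    [0.07,0,0,0,0],
    [0.07,0,0,0,0]
  ]
}}

```text
time: 45.5
position: [0.6771, 0.0702, 0.2602]
tcp_rot: [-0.001, -0.053, 0.999, -0.0]
wrist_force: [0.1, 0.1, 0.3]
width: 0.82
```

```bash
python3 st.py w38
python3 - <<'E'
from tray import *
s=snap("scene");crop(s,330,250,80,"s38c")
t=snap("top","t38");crop(t,310,250,70,"t38c")
E
```

```text
[0.6771 0.0702 0.2602] yaw 186.12 [0.1 0.1 0.3] 0.82 q [ 0.24  0.76 -0.77  1.28  0.52  1.3   1.15] t 45.5
```

View pics/w38.png

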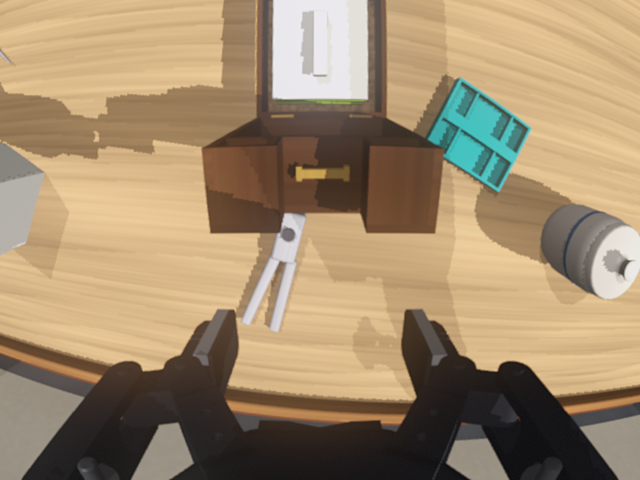

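View pics/s38c.png

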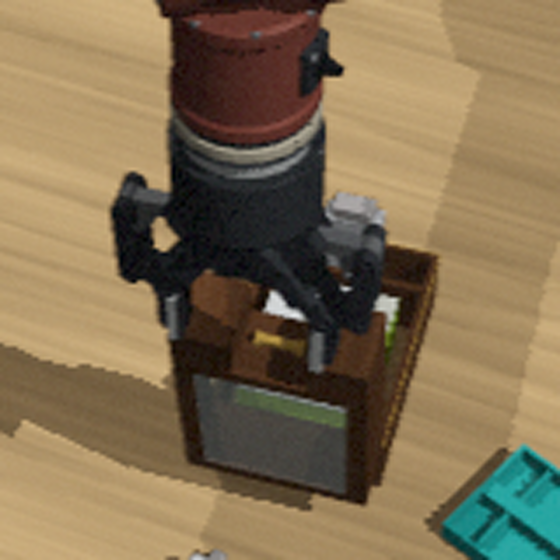

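Run:
```python
from tray import *
c=snap("wrist");crop(c,320,60,70,"w38p",5)
```

```text
(no output)
```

View pics/w38p.png

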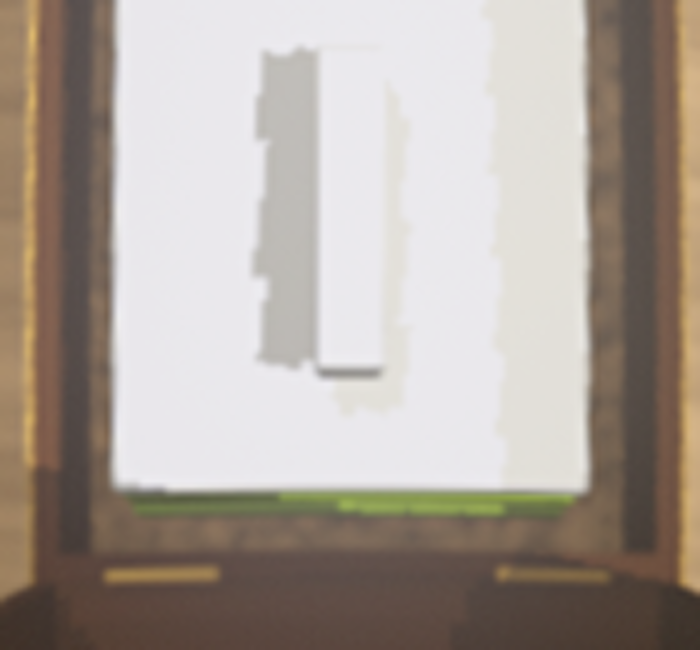

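Emit:
{"name": "play_rows", "arguments": {
  "increments": [
    [0.07,0,0,-0.02,0],
    [0.07,0,0,-0.02,0],
    [0.07,0,0,-0.018,0],
    [0.07,-0.006,-0.0006,0,0],
    [0.07,-0.004,-0.0004,0,0],
    [0.07,-0.003,-0.0003,0,0],
    [0.07,0,0,0,0]
  ]
}}

```text
time: 46.58
position: [0.6646, 0.069, 0.2035]
tcp_rot: [0.001, -0.053, 0.999, -0.0]
wrist_force: [0.0, 0.3, -0.5]
width: 0.816
```

```bash
python3 st.py w39
python3 - <<'E'
from arc import *
s=snap("scene");crop(s,330,250,70,"s39c")
th=np.arange(1.7,-.01,-.0607)
d,p=arc(th,lambda t:np.interp(t,[0,.4],[.155,.150]),np.radians(6))
for t,r,pp in zip(th[1:],d.round(4),p[1:]): print(round(t,2),r.tolist(),pp.round(3))
E
```

```text
[0.6646 0.069  0.2035] yaw 186.09 [ 0.   0.3 -0.5] 0.816 q [ 0.25  0.78 -0.75  1.4   0.55  1.17  1.11] t 46.575
1.64 [-0.0087, -0.0009, 0.0036] [0.066 0.147]
1.58 [-0.0089, -0.0009, 0.0031] [0.057 0.15 ]
1.52 [-0.0091, -0.001, 0.0025] [0.048 0.152]
1.46 [-0.0092, -0.001, 0.002] [0.039 0.154]
1.4 [-0.0093, -0.001, 0.0014] [0.029 0.156]
1.34 [-0.0094, -0.001, 0.0008] [0.02  0.156]
1.28 [-0.0094, -0.001, 0.0002] [0.01  0.157]
1.21 [-0.0094, -0.001, -0.0003] [0.001 0.156]
1.15 [-0.0094, -0.001, -0.0009] [-0.009  0.155]
1.09 [-0.0093, -0.001, -0.0015] [-0.018  0.154]
1.03 [-0.0092, -0.001, -0.002] [-0.027  0.152]
0.97 [-0.0091, -0.001, -0.0026] [-0.036  0.149]
0.91 [-0.0089, -0.0009, -0.0032] [-0.045  0.146]
0.85 [-0.0087, -0.0009, -0.0037] [-0.054  0.142]
0.79 [-0.0085, -0.0009, -0.0042] [-0.063  0.138]
0.73 [-0.0082, -0.0009, -0.0047] [-0.071  0.133]
0.67 [-0.0079, -0.0008, -0.0052] [-0.079  0.128]
0.61 [-0.0076, -0.0008, -0.0057] [-0.086  0.123]
0.55 [-0.0072, -0.0008, -0.0061] [-0.094  0.116]
0.49 [-0.0068, -0.0007, -0.0066] [-0.101  0.11 ]
0.43 [-0.0064, -0.0007, -0.007] [-0.107  0.103]
0.36 [-0.0064, -0.0007, -0.0072] [-0.114  0.096]
0.3 [-0.0063, -0.0007, -0.0075] [-0.12   0.088]
0.24 [-0.0058, -0.0006, -0.0079] [-0.126  0.08 ]
0.18 [-0.0053, -0.0006, -0.0083] [-0.131  0.072]
0.12 [-0.0048, -0.0005, -0.0087] [-0.136  0.063]
0.06 [-0.0043, -0.0005, -0.009] [-0.14   0.054]
0.0 [-0.0038, -0.0004, -0.0093] [-0.144  0.045]
```

View pics/s39c.png

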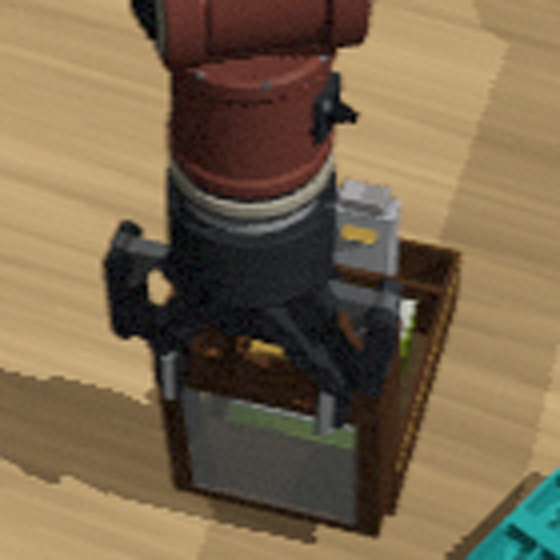

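View pics/w39.png

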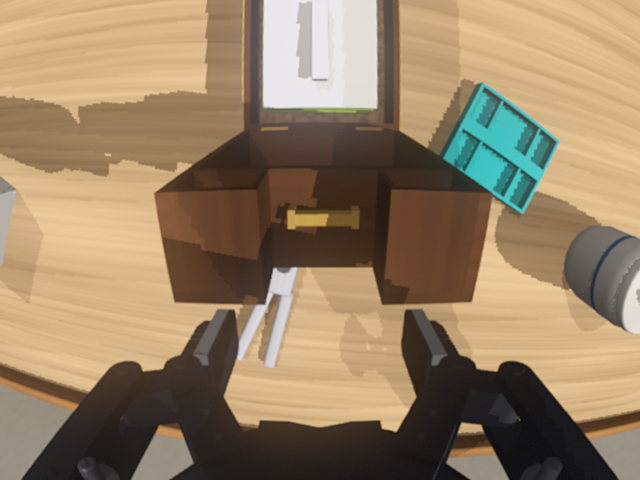

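Emit:
{"name": "play_rows", "arguments": {
  "increments": [
    [0.07,-0.002,0,-0.005,0],
    [0.07,-0.003,-0.0003,0,0],
    [0.07,-0.003,-0.0003,0,0],
    [0.07,-0.003,-0.0003,0,0],
    [0.07,0,0,0,0]
  ]
}}

```text
time: 47.3
position: [0.6538, 0.068, 0.1982]
tcp_rot: [0.001, -0.053, 0.999, -0.0]
wrist_force: [2.3, 0.2, 1.7]
width: 0.82
```

Emit:
{"name": "play_rows", "arguments": {
  "increments": [
    [0.07,-0.004,-0.0004,0.001,0],
    [0.07,-0.004,-0.0004,0.001,0],
    [0.07,0,0,0,0]
  ]
}}

```text
time: 47.68
position: [0.6451, 0.0673, 0.1997]
tcp_rot: [-0.0, -0.053, 0.999, -0.0]
wrist_force: [1.1, 0.3, 0.6]
width: 0.821
```

```bash
python3 st.py w40
```

```text
[0.6451 0.0673 0.1997] yaw 186.1 [1.1 0.3 0.6] 0.821 q [ 0.27  0.76 -0.75  1.47  0.55  1.13  1.09] t 47.675
```

View pics/w40.png

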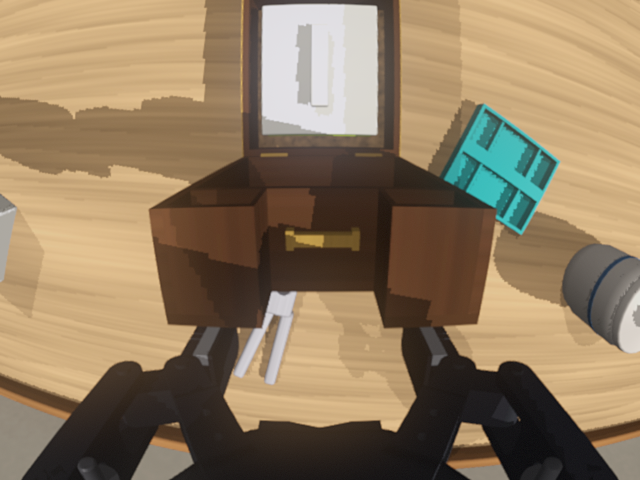

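Emit:
{"name": "play_rows", "arguments": {
  "increments": [
    [0.07,-0.0089,-0.0009,0.0031,0],
    [0.07,-0.0091,-0.001,0.0025,0],
    [0.07,-0.0092,-0.001,0.002,0],
    [0.07,-0.0093,-0.001,0.0014,0],
    [0.07,-0.0094,-0.001,0.0008,0],
    [0.07,-0.0094,-0.001,0.0002,0],
    [0.07,-0.0094,-0.001,-0.0003,0],
    [0.07,-0.0094,-0.001,-0.0009,0]
  ]
}}

```text
time: 48.72
position: [0.5708, 0.0592, 0.2084]
tcp_rot: [0.0, -0.053, 0.999, -0.0]
wrist_force: [0.8, 0.4, -0.1]
width: 0.819
```

```bash
python3 st.py w41
python3 - <<'E'
from tray import *
s=snap("scene");crop(s,340,250,70,"s41c")
E
```

```text
[0.5708 0.0592 0.2084] yaw 186.09 [ 0.8  0.4 -0.1] 0.819 q [ 0.33  0.65 -0.79  1.68  0.52  1.03  1.05] t 48.725
```

View pics/w41.png

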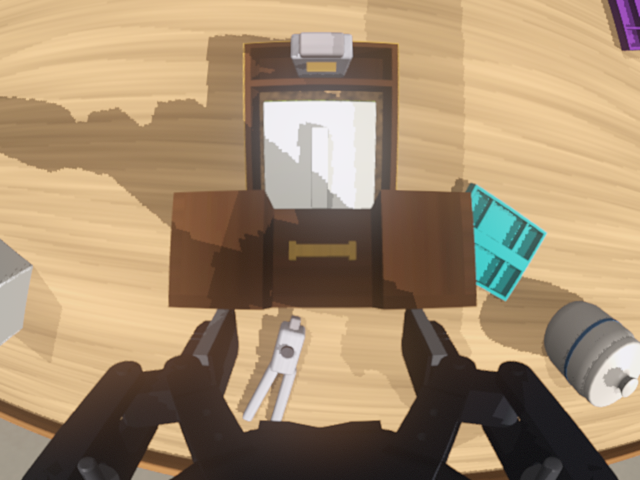

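View pics/s41c.png

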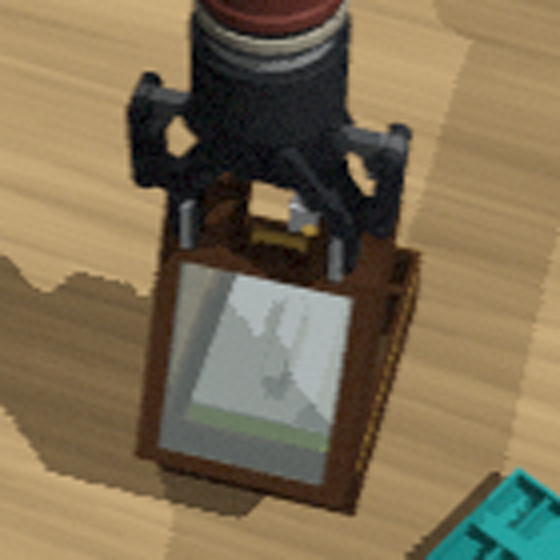

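Emit:
{"name": "play_rows", "arguments": {
  "increments": [
    [0.07,-0.0093,-0.001,-0.0013,0],
    [0.07,-0.0092,-0.001,-0.0018,0],
    [0.07,-0.0091,-0.001,-0.0024,0],
    [0.07,-0.0089,-0.0009,-0.003,0],
    [0.07,-0.0087,-0.0009,-0.0037,0],
    [0.07,-0.0085,-0.0009,-0.0042,0],
    [0.07,-0.0082,-0.0009,-0.0047,0],
    [0.07,-0.0079,-0.0008,-0.0052,0]
  ]
}}

```text
time: 49.82
position: [0.501, 0.0518, 0.1818]
tcp_rot: [-0.0, -0.053, 0.999, -0.0]
wrist_force: [0.2, -0.5, 0.1]
width: 0.818
```

```bash
python3 st.py w42
python3 - <<'E'
from tray import *
s=snap("scene");crop(s,340,240,70,"s42c")
E
```

```text
[0.501  0.0518 0.1818] yaw 186.08 [ 0.2 -0.5  0.1] 0.818 q [ 0.37  0.58 -0.79  1.91  0.53  0.88  0.99] t 49.825
```

View pics/w42.png

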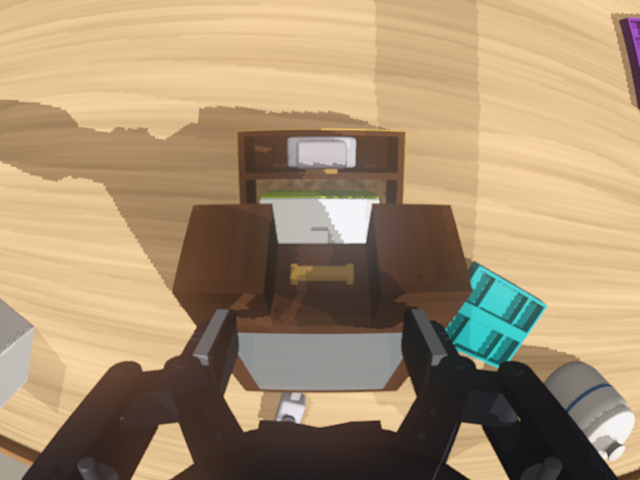

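View pics/s42c.png

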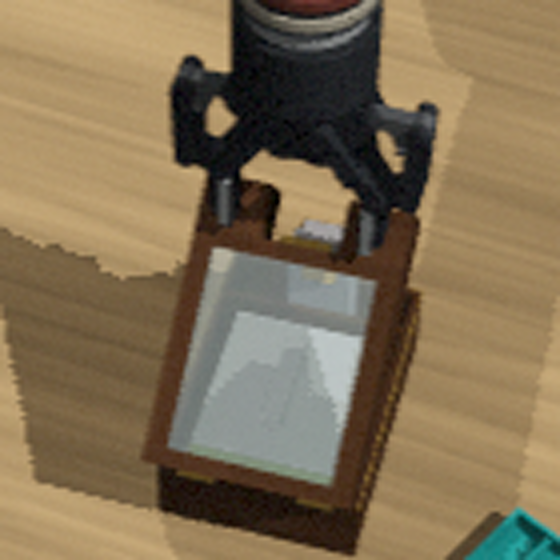

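Emit:
{"name": "play_rows", "arguments": {
  "increments": [
    [0.07,-0.0074,-0.0008,-0.0057,0],
    [0.07,-0.0072,-0.0008,-0.0061,0],
    [0.07,-0.0068,-0.0007,-0.0066,0],
    [0.07,-0.0064,-0.0007,-0.007,0],
    [0.07,-0.0062,-0.0007,-0.0072,0],
    [0.07,-0.006,-0.0007,-0.0075,0],
    [0.07,-0.0055,-0.0006,-0.0079,0],
    [0.07,0,0,0,0]
  ]
}}

```text
time: 50.92
position: [0.4549, 0.0466, 0.1334]
tcp_rot: [-0.001, -0.053, 0.999, -0.0]
wrist_force: [0.4, 0.1, 1.9]
width: 0.817
```

```bash
python3 st.py w43
python3 - <<'E'
from tray import *
s=snap("scene");crop(s,340,240,70,"s43c")
E
```

```text
[0.4549 0.0466 0.1334] yaw 186.11 [0.4 0.1 1.9] 0.817 q [ 0.35  0.59 -0.74  2.08  0.61  0.71  0.89] t 50.925
```

View pics/w43.png

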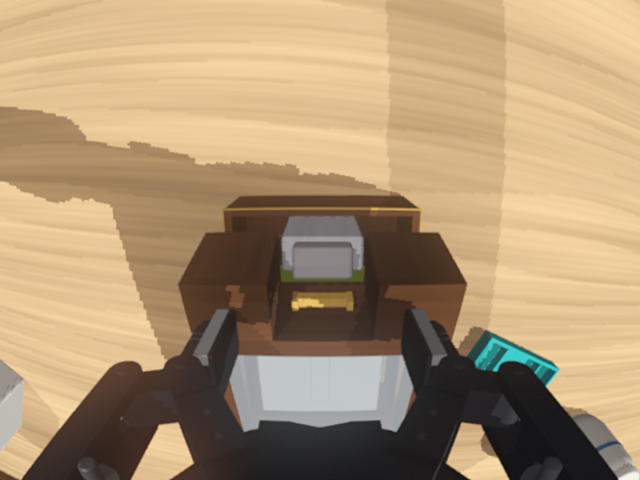

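View pics/s43c.png

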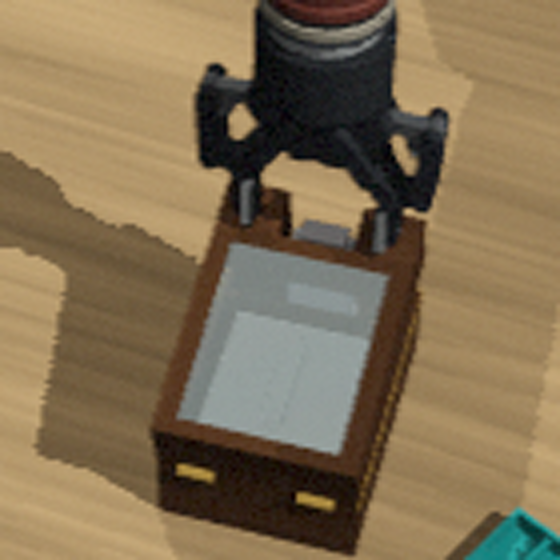

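Emit:
{"name": "play_rows", "arguments": {
  "increments": [
    [0.07,-0.0045,-0.0005,-0.008,0],
    [0.07,-0.004,-0.0004,-0.008,0],
    [0.07,-0.003,-0.0003,-0.006,0],
    [0.07,-0.001,-0.0001,-0.003,0],
    [0.07,0,0,0,0]
  ]
}}

```text
time: 51.65
position: [0.4433, 0.0456, 0.109]
tcp_rot: [-0.0, -0.053, 0.999, -0.0]
wrist_force: [-1.2, -0.9, 1.5]
width: 0.822
```

```bash
python3 st.py w44
```

```text
[0.4433 0.0456 0.109 ] yaw 186.09 [-1.2 -0.9  1.5] 0.822 q [ 0.32  0.61 -0.69  2.13  0.67  0.63  0.83] t 51.65
```

View pics/w44.png

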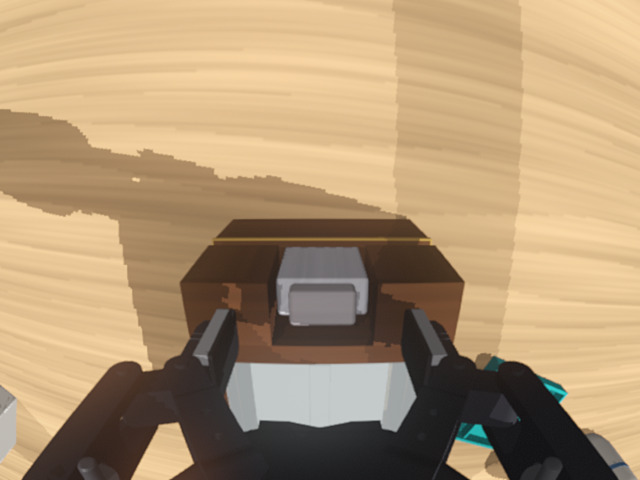

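Emit:
{"name": "play_rows", "arguments": {
  "increments": [
    [0.07,-0.001,0,-0.002,0],
    [0.07,-0.001,0,-0.002,0],
    [0.07,0,0,-0.0015,0],
    [0.07,0,0,0,0]
  ]
}}

```text
time: 52.2
position: [0.4414, 0.0456, 0.1034]
tcp_rot: [-0.0, -0.053, 0.999, -0.0]
wrist_force: [0.1, 0.2, -0.2]
width: 0.818
```

Emit:
{"name": "play_rows", "arguments": {
  "increments": [
    [0.07,0,0,-0.0015,0],
    [0.07,0,0,0,0]
  ]
}}

```text
time: 52.45
position: [0.4414, 0.0457, 0.1019]
tcp_rot: [-0.0, -0.053, 0.999, 0.0]
wrist_force: [0.4, -0.7, -1.1]
width: 0.821
```

Emit:
{"name": "play_rows", "arguments": {
  "increments": [
    [0.07,0,0,-0.0015,0],
    [0.07,0,0,0,0]
  ]
}}

```text
time: 52.7
position: [0.4414, 0.0458, 0.1007]
tcp_rot: [-0.0, -0.053, 0.999, -0.0]
wrist_force: [-1.1, 0.2, 4.4]
width: 0.822
```

Emit:
{"name": "play_rows", "arguments": {
  "increments": [
    [0.07,0,0,-0.001,0],
    [0.07,0,0,0,0]
  ]
}}

```text
time: 52.95
position: [0.4412, 0.0457, 0.1]
tcp_rot: [-0.0, -0.053, 0.999, -0.0]
wrist_force: [-1.9, 0.5, 7.8]
width: 0.818
```

```bash
python3 st.py w45
```

```text
[0.4412 0.0457 0.1   ] yaw 186.09 [-1.9  0.5  7.8] 0.818 q [ 0.3   0.62 -0.67  2.14  0.69  0.6   0.81] t 52.95
```

View pics/w45.png

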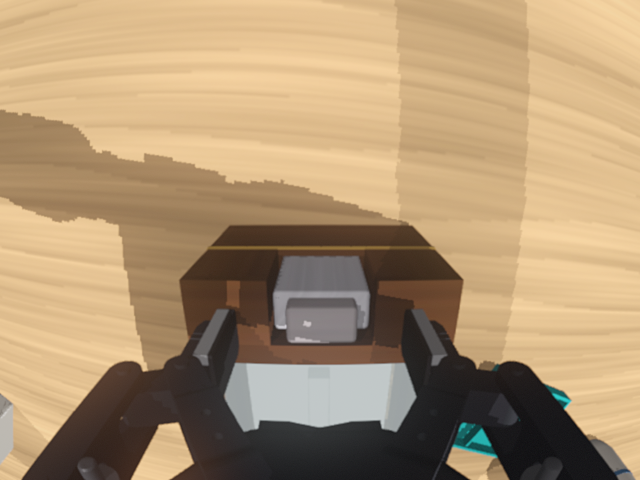

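Emit:
{"name": "play_rows", "arguments": {
  "increments": [
    [0.07,0,0,-0.001,0],
    [0.07,0,0,0,0],
    [0.07,0,0,0,0]
  ]
}}

```text
time: 53.38
position: [0.441, 0.0457, 0.0994]
tcp_rot: [-0.0, -0.053, 0.999, -0.0]
wrist_force: [-3.8, -0.4, 11.2]
width: 0.82
```

Emit:
{"name": "play_rows", "arguments": {
  "increments": [
    [0.07,0,0,0.003,0],
    [0.07,0,0,0.002,0],
    [0.07,0,0,0.002,0],
    [0.07,0,0,0.002,0],
    [0.07,0,0,0.002,0],
    [0.07,0,0,0,0]
  ]
}}

```text
time: 54.12
position: [0.4417, 0.0456, 0.1097]
tcp_rot: [0.0, -0.053, 0.999, 0.0]
wrist_force: [-0.3, -0.4, 0.2]
width: 0.819
```

```bash
python3 st.py w46
```

```text
[0.4417 0.0456 0.1097] yaw 186.08 [-0.3 -0.4  0.2] 0.819 q [ 0.32  0.61 -0.69  2.13  0.67  0.62  0.83] t 54.125
```

View pics/w46.png

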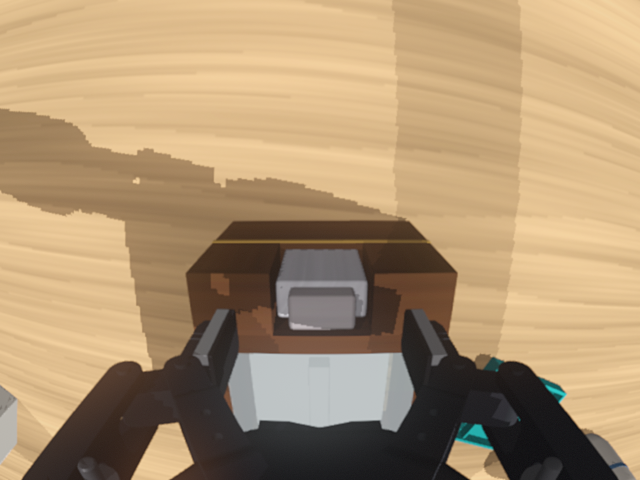

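Emit:
{"name": "play_rows", "arguments": {
  "increments": [
    [0.07,0,0,0.004,0],
    [0.07,0,0,0.004,0],
    [0.07,0,0,0.005,0],
    [0.07,0,0,0.007,0],
    [0.07,0,0,0.01,0],
    [0.07,0,0,0,0]
  ]
}}

```text
time: 54.92
position: [0.4422, 0.0457, 0.1405]
tcp_rot: [0.001, -0.053, 0.999, 0.0]
wrist_force: [-0.3, -0.4, 0.1]
width: 0.815
```

```bash
python3 st.py w47;python3 - <<'E'
from tray import *
c=camera("wrist");crop(c,320,290,140,"w47c",4)
P=place(np.array([[-.097,-.059,.095],[-.097,.059,.095],[-.067,-.022,.095],[-.067,.022,.095]]),.517,.0537,np.radians(6))
print(((proj(c,P,True)-[180,150])*4).round().tolist())
E
```

```text
[0.4422 0.0457 0.1405] yaw 186.07 [-0.3 -0.4  0.1] 0.815 q [ 0.36  0.56 -0.75  2.1   0.6   0.7   0.89] t 54.925
[[105.0, 405.0], [1031.0, 407.0], [400.0, 623.0], [736.0, 624.0]]
```

Run:
```python
import cv2
im=cv2.imread("pics/w47c.png");cv2.imwrite("pics/w47d.png",cv2.resize(im,(560,560)))
```

```text
(no output)
```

View pics/w47d.png

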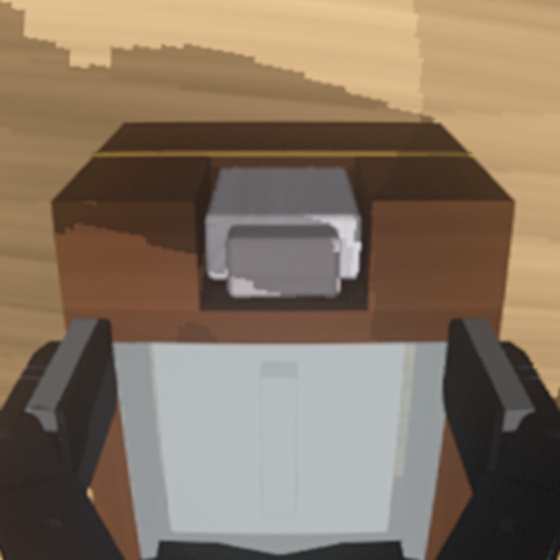

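Emit:
{"name": "play_rows", "arguments": {
  "increments": [
    [0.07,0,0,0.04,0],
    [0.07,0,0,0.05,0],
    [0.07,0,0,0.05,0],
    [0.07,0,0,0.03,0],
    [0.07,0,0,0,0],
    [0.07,0,0,0,0],
    [0.07,0,0,0,0]
  ]
}}

```text
time: 55.9
position: [0.4408, 0.0453, 0.3082]
tcp_rot: [-0.002, -0.053, 0.999, -0.0]
wrist_force: [0.7, -0.5, -0.5]
width: 0.824
```

```bash
python3 st.py w48
python3 - <<'E'
from tray import *
s=snap("scene","s48")
c=camera("wrist");crop(c,320,250,100,"w48c")
E
```

```text
[0.4408 0.0453 0.3082] yaw 186.1 [ 0.7 -0.5 -0.5] 0.824 q [ 0.56  0.34 -0.95  1.86  0.31  1.1   1.16] t 55.9
```

View pics/s48.png

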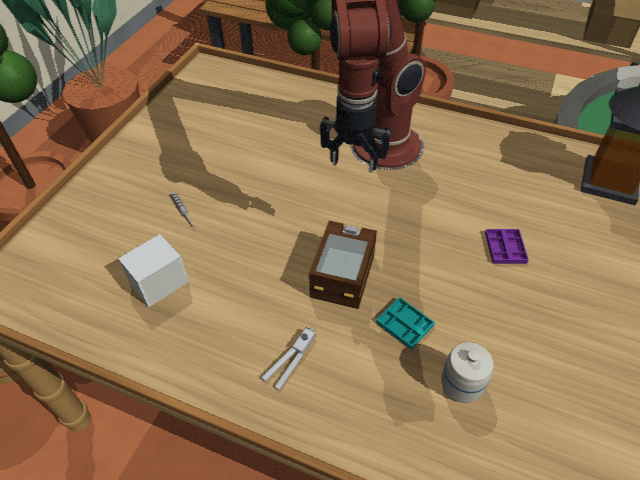

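View pics/w48c.png

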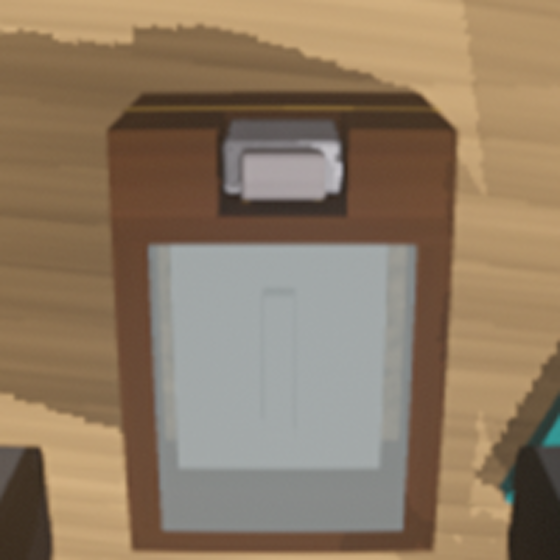

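The lid is shut and held, the cover lies square under the glass, the button is up, and the hand is clear. Handing in.

```bash
python3 -c "
from bench import *
print(job_done())"
```

```text
the job is handed in; nothing more can be done
None
```

The beading is packed and the case is shut. I handed the job in at about 56 s of the 210 s allowed, and the simulator gave no verdict.

- **Opening:** One finger pressed the button while the other stayed on the lid and let it rise slowly until it stood fully open.
- **Stacking:** Three lime trays were present, and all of them went into the case in one pile, with the white cover on top and its bar up. From the arm positions and camera fits, I estimate they sit within 2 mm and 0.5° of each other.
- **Closing:** Two fingers brought the lid down on either side of the button, with a final press of about 11 N. It stayed down as the hand rose.
- **Last checks:**
  - The lid corners matched the shut position.
  - The button looked raised and nothing was touching the case.
  - The canister, caddy, reamer and crimper looked unmoved in the last scene picture.
- **Disagreement:** The scene camera placed things about 8 mm away from the top and wrist cameras, so I worked from close wrist-camera views.
- **Not checked:** I could not read the lid angle or button travel, so the shut and released states are judged from pictures and force readings. I did not view the pile from the side.

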